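Fill the bench dryer from the pen-blank magazine

ROBOT

A 6-joint arm with a two-finger parallel gripper is mounted at the origin on a cart in front of the work surface, level with it; the furniture and walls round the work are solid. World frame = base frame: x ahead of the robot, y to its left, z up, the work surface at z = 0. Lengths are in mm, angles in rad, forces in N, time in s.
With the tool pointing down it reaches from about 300 to 775 mm from the base axis. Payload 14.6 kg.
Tool frame: the origin (TCP) lies on the centre line of the jaws, within the pads' length; the fingertips stand ahead of it and the grasp point (between the pads) is the TCP (manip.tip_reach is the z of the fingertips in the tool frame, in mm); z points along the fingers, y is the direction in which the jaws open and shut (so a half turn about z gives the same grasp; the last joint's range is limited). The gripper opens to 94 mm and grips with 3 to 60 N. Pads are 16 mm wide; open, the fingers measure 119 mm over their backs; the gripper's body (75 mm by 177 mm) begins 78 mm behind the grasp point.
Start: joints at [1.176, 0.3, 1.521, -0, 1.321, -0.067], TCP at [177.076, 520.705, 224.446] pointing down, gripper open.
Joint ranges: [-3.03, 3.03], [-0.79, 2.21], [0.23, 2.52], [-1.04, 4.18], [0, 3.07], [-2.55, 2.55]. Speed limits (rad/s): [2.22, 2.22, 2.57, 3.14, 3.14, 3.14].

INTERFACE

Orientations are given as [roll, pitch, yaw] about the fixed x, y, z axes, in that order (R = Rz(yaw) Ry(pitch) Rx(roll)).
In Python, from cell import manip, camera, search_frame, masks_of, tip_of gives the robot as it stands.
- The arm moves only by the tool send_rows, never from a script. Its argument "plan" is a list of rows, each an object with "travel": the shift along the tool's x, y, z in mm, a list of three; "delta_rot": the turn, a rotation vector about the tool's x, y, z in degrees, a list of three; "fingers": the gripper's target within -1 to 1 (shut at 1, half-way at 0, fully open at -1). In form: [{"travel": [dx, dy, dz], "delta_rot": [wx, wy, wz], "fingers": fingers}, ...]. A call has 1 to 20 rows; each row shifts and turns the commanded pose from where the row before left it, along the tool's axes as they then stand; what a row does not reach is not made up. A row lasts 1/8 s, in which the tool goes at most 62.5 mm and 10.7 degrees, less where a joint would pass 70% of its speed; a pose out of reach is approached as far as the arm can. A call is refused whole if a number of a shift passes 62.5 or a number of a turn 10.7, either way. A call with a gripper value outside its range is refused whole. The fingers move at their own pace and stop on an object; "grip_force" is the grip in N (left out, the last holds). Time passes only in rows, so rows that do not move let the fingers close. It gives the time, the measured TCP pose, the force and the opening at its end, in the units of the state.
- manip.read_state(): the state, without advancing time (a new reading comes with each control period).
- camera(name): name is "scene" or "side" or "wrist"; returns a dict with "color" (480x640x3 uint8, red, green, blue), "z_map" (480x640 float32, mm along the optical axis (not along the pixel's ray), 0 where there is no reading), "fov_y" (degrees; the focal length in pixels is half the picture's height over the tangent of half this angle, whatever the lens; pixels are square), "cx", "cy" (the principal point, pixels), "world_from_camera" (4x4, takes a point from camera to world coordinates); the wrist camera has in their place "tool_from_camera" (4x4, takes a point from camera to tool coordinates, whose origin is the TCP and whose axes are the flange's). Camera axes: x right, y up, looking along -z (the intrinsics and any distortion apply to the point x, -y, -z); pixel columns grow to the right and rows downward; lengths in mm; the calibration is good to about 2 mm. A picture is of the moment at which its call begins: read the wrist's pose just before it.
- manip.sign_off(): hands the job in, once; it reports no verdict.
Trained networks look in the newest picture that a camera, given by its name, has taken for a name from the list of things; names that differ only in an ending like _2 or _b are one class to them, and where a whole thing is asked for, a point or a joint stands for the part that bears it (a point fixed in the world has none). Each returns a list of dicts, best first, with "confidence" (0 to 1); they miss things now and then, are a little off and sometimes report something else, mostly with a low value. They report only what shows in the picture. A call takes as long as a camera call.
- search_frame(name, camera): "at" ([x, y, z] in mm, in the coordinates of the camera as it stood for that picture, good to about 4 mm: the middle of the surface that is visible of it).
- masks_of(name, camera): "region" (480x640 bool, what is visible of it).
- tip_of(name, camera): "at" ([x, y, z] in mm, in the coordinates of the camera as it stood for that picture, good to about 4 mm: a listed point, or the origin of a listed thing).
The state is a dict: "clock": time; "joints": joint angles; "qd": joint speeds; "effort": joint torques, N m; "eef_pos": TCP position; "eef_rot": TCP orientation; "wrist_force": force on the tool from outside, world axes, zero at the start; "moment": the same for the moment, N m; "finger_gap": finger opening in mm.
Only numpy, scipy, OpenCV 4.12 (cv2) and the standard library are available. Lean on these libraries where they do the work, as an engineer would, in place of code of your own. Each camera call takes 0.05 s, during which the arm holds its last target. There are 200 camera calls.

TASK

Load the bench dryer with four pen blanks, one in each of its four places, lying flat between the pegs: use the one or two that lie loose on the bench, and make up the number from the leaning magazine, always drawing the bottom blank out along the rail so that those above stay in the magazine. When all four places are filled, lower the lid gently until it is fully shut, and only then press the green start button and let it go. Leave the sanding block where it is.

Things in the scene. Friction and masses are not known exactly. Their poses are not given: they have to be found in the camera images.
- stack_1: square pen blank of wood, 20 x 20 x 130 mm, about 45 g, both ends dipped in red wax; origin at its centre, x along its length; number 1 from the bottom of the stack in the magazine at the start, so the first to be drawn
- stack_2: square pen blank of wood, 20 x 20 x 130 mm, about 45 g, both ends dipped in red wax; origin at its centre, x along its length; number 2 from the bottom of the stack in the magazine at the start
- stack_3: square pen blank of wood, 20 x 20 x 130 mm, about 45 g, both ends dipped in red wax; origin at its centre, x along its length; number 3 from the bottom of the stack in the magazine at the start
- stack_4: square pen blank of wood, 20 x 20 x 130 mm, about 45 g, both ends dipped in red wax; origin at its centre, x along its length; number 4 from the bottom of the stack in the magazine at the start
- stack_5: square pen blank of wood, 20 x 20 x 130 mm, about 45 g, both ends dipped in red wax; origin at its centre, x along its length; number 5 from the bottom of the stack in the magazine at the start
- loose_1: square pen blank of wood, 20 x 20 x 130 mm, about 45 g, both ends dipped in red wax; origin at its centre, x along its length; lies loose on the bench to the right of the magazine (may be absent: None from the start)
- loose_2: square pen blank of wood, 20 x 20 x 130 mm, about 45 g, both ends dipped in red wax; origin at its centre, x along its length; lies loose on the bench to the right of the magazine (may be absent: None from the start)
- magazine: fixed gravity magazine, 174 mm high; origin on the bench under the bottom blank's front end; x points inward (away from the robot), y left. The blanks lie along x one on another on a floor 40 mm up; the stack leans back 35 degrees, each blank 14 mm farther in than the one below. The bottom blank (centre x = 65 to 77, z = 50 mm) is drawn out towards -x; the rest drop
- strip_foot (a point): foot of the magazine's front strip: 12 mm wide (y), 5 mm thick, from 71 mm above the bench upward, leaning back 35 degrees; it holds back the front ends of the upper blanks, the bottom blank passes under it. The sides of the first 30 mm of every blank are open; farther in are plywood cheeks 17.5 mm either side of the centre line. A yoke 35 mm wide crosses at x = 63, z = 158 to 170 mm
- rail_end (a point): outer end of the aluminium run-out rail, on its top, 40 mm above the bench: 16 mm wide (a blank is 20), it runs level from here (magazine x = -145 mm) to the magazine's floor and carries a blank that is drawn out. Beside it is only the base board, 12 mm high, to y = +-50 mm. A blank is clear of the stack once its centre is at magazine x = -72 mm or less
- dryer: fixed bench dryer: open grey metal case 162 (x) by 228 mm (y), 60 mm high, walls and floor 6 mm; origin at the centre of its underside, x away from the robot. Two wooden bars across it (y) at x = -42 and +42 mm, 14 mm wide, tops 22 mm above the bench, carry the blanks; a black control pod 60 mm wide, 51 mm high, joins its -y side, with a start button and behind it a dial 60 mm high
- place_1 (a point): place 1 of 4 in the dryer, 48 mm apart (1 is at its -y end): where the centre of a seated blank lies, 32 mm above the bench; x along the blank. Upright pegs on both bars flank the place, 26 mm clear between them, tops 35 mm above the bench; the blank may lie 10 mm off lengthwise
- place_2 (a point): place 2 of 4 in the dryer, 48 mm apart (1 is at its -y end): where the centre of a seated blank lies, 32 mm above the bench; x along the blank. Upright pegs on both bars flank the place, 26 mm clear between them, tops 35 mm above the bench; the blank may lie 10 mm off lengthwise
- place_3 (a point): place 3 of 4 in the dryer, 48 mm apart (1 is at its -y end): where the centre of a seated blank lies, 32 mm above the bench; x along the blank. Upright pegs on both bars flank the place, 26 mm clear between them, tops 35 mm above the bench; the blank may lie 10 mm off lengthwise
- place_4 (a point): place 4 of 4 in the dryer, 48 mm apart (1 is at its -y end): where the centre of a seated blank lies, 32 mm above the bench; x along the blank. Upright pegs on both bars flank the place, 26 mm clear between them, tops 35 mm above the bench; the blank may lie 10 mm off lengthwise
- dryer_lid (a joint): angle of the dryer's lid, rad: 0 shut, 1.95 fully open (leaning back); a stiff friction hinge along its far (+x) edge keeps it where it is left, about 4 N at the front edge move it. Clear pane in an aluminium frame, 163 mm from hinge to front edge, 228 mm wide, 8 mm thick, with a black finger tab 70 mm wide, 16 mm long at the middle of the front edge
- lid_hinge (a point): middle of the lid's hinge line (dryer frame x = 81 mm, z = 61 mm), axes as the dryer's; the underside of the lid lies in the plane through this line
- lid_edge (a point): middle of the lid's front edge, on its upper (outer) face; moves with the lid; its z axis is the outward normal of the upper face, its x axis points from the edge to the hinge
- start (a joint): travel of the green start button, m: 0 up, 0.006 fully down (about 5 N), springs back
- start_top (a point): middle of the top face of the green start button (28 mm across), pressed straight down
- sanding_block: cork sanding block, 65 x 112 x 37 mm, on the bench; bystander, origin at its underside

How it is judged:
By the outcome, as a careful person would: the job done as asked, in the order asked, and still so for the second after the job is handed in, with the robot touching nothing.
Of loose_1, loose_2 only 1 to 2 are there at a start; the rules pass over those that are not, and their reading is None.
At some moment in a run one of loose_1, loose_2 may be knocked a few centimetres aside while the robot is not near it.
Once in a run the grip may slacken for a moment while it holds something.
It also fails if it takes over 210 s, if anything falls off the work surface, if the arm or the gripper's body presses on something with over 40 N, if the wrist force passes 120 N, or if a joint passes its speed limit or range.

## Working session

There is one attempt and no reset: what is moved stays moved. The work goes in short steps, Python scripts to look and compute and a tool call to move; the robot and the scene stay as the last step left them, time stands still between calls to the robot, and variables do not carry over. Pictures are saved under pics/ and viewed, about 12 in all and at most 16, crops included, and the job is handed in when it is done.

Besides the shell and the picture viewer there is one more tool, called after "Request:" as name([rows], argument=value, ...), one row to a line, values as JSON. send_rows: Moves the arm, as the interface text tells. Its arguments: {"type":"object","properties":{"plan":{"type":"array"},"grip_force":{"type":"number"}},"required":["plan"]}

```bash
ls; mkdir -p pics; cat > h.py <<'E'
import numpy as np,cv2
from cell import manip,camera,search_frame,masks_of,tip_of
from scipy.spatial.transform import Rotation as R
def Twt():
    s=manip.read_state();T=np.eye(4);T[:3,:3]=R.from_euler('xyz',s['eef_rot']).as_matrix();T[:3,3]=s['eef_pos'];return T
def shot(n,save=None):
    T=Twt();c=camera(n)
    c['W']=c['world_from_camera'] if 'world_from_camera' in c else T@c['tool_from_camera']
    if save: cv2.imwrite('pics/'+save,c['color'][:,:,::-1])
    return c
def w(c,p): return (np.array(c['W'])@np.append(p,1))[:3]
def pts(c,mask):
    f=240/np.tan(np.radians(c['fov_y']/2));v,u=np.nonzero(mask&(c['z_map']>0));z=c['z_map'][v,u]
    P=np.c_[(u-c['cx'])/f*z,-(v-c['cy'])/f*z,-z,np.ones(len(z))]
    return (P@np.array(c['W']).T)[:,:3]
def find(n,cam,c,fn=tip_of): return [(np.round(w(c,d['at']),1).tolist(),round(d['confidence'],2)) for d in fn(n,cam)]
E
python3 - <<'E'
from h import *
print(manip.read_state(), manip.tip_reach)
for cam in ['scene','side','wrist']:
    c=shot(cam,cam+'0.png');print(cam,[k for k in c],c['fov_y'],c['cx'],c['cy'])
    for n in ['magazine','strip_foot','rail_end','dryer','place_1','place_4','lid_hinge','lid_edge','start_top','sanding_block','stack_1','loose_1']:
        print(n,find(n,cam,c)[:7])
E
```

```text
pics
{'clock': 0.0, 'joints': array([ 1.17636953e+00,  3.00455825e-01,  1.52159385e+00, -5.31890536e-06,
        1.32071197e+00, -6.66265086e-02]), 'qd': array([ 1.23105979e-03,  1.28248768e-05, -4.87291243e-04, -1.85128154e-03,
       -9.87108514e-04,  8.31780039e-04]), 'effort': array([-1.22537302e-03, -5.31809306e+01, -3.52733839e+01,  7.08232471e-02,
        2.43911584e-02, -8.18845501e-05]), 'eef_pos': array([177.00041151, 520.47720388, 223.88929877]), 'eef_rot': array([-3.14042591e+00, -7.26877248e-05,  2.81379365e+00]), 'wrist_force': array([ 0.09999188, -0.03829591, -0.18113515]), 'moment': array([-0.05973931,  0.01928595, -0.06485193]), 'finger_gap': 94.18490954414183} 19.0
scene ['color', 'z_map', 'fov_y', 'cx', 'cy', 'world_from_camera', 'W'] 48.975568538152736 322.90493456459564 239.03240565808036
magazine [([583.9, -163.8, -1.5], 0.82)]
strip_foot [([586.1, -165.1, 71.0], 0.67), ([533.0, 284.5, 32.6], 0.64)]
rail_end [([438.9, -137.8, 38.0], 0.95)]
dryer [([533.5, 213.0, 0.6], 0.93), ([686.1, -189.9, 108.7], 0.42), ([533.4, 236.6, 34.3], 0.4)]
place_1 [([529.8, 286.1, 31
[... 1431 characters left out ...]
[558.7, -368.7, 17.4], 0.24)]
lid_edge [([643.8, 214.7, 223.0], 0.73)]
start_top [([533.5, 291.2, 32.2], 0.68)]
sanding_block []
stack_1 [([659.4, -182.7, 70.0], 0.85), ([705.9, -186.1, 132.1], 0.73), ([691.5, -188.2, 108.4], 0.68), ([644.7, -179.5, 53.6], 0.61), ([670.0, -186.4, 90.8], 0.59), ([645.0, 211.1, 224.3], 0.44)]
loose_1 [([453.6, -318.6, 11.1], 0.93), ([558.2, -369.9, 15.8], 0.84), ([580.3, -163.9, -6.4], 0.36)]
wrist ['color', 'z_map', 'fov_y', 'cx', 'cy', 'tool_from_camera', 'W'] 59.60779757011041 323.08656258690485 235.02991362653995
magazine []
strip_foot []
rail_end []
dryer []
place_1 []
place_4 []
lid_hinge []
lid_edge []
start_top []
sanding_block []
stack_1 []
loose_1 []
```

View pics/scene0.png

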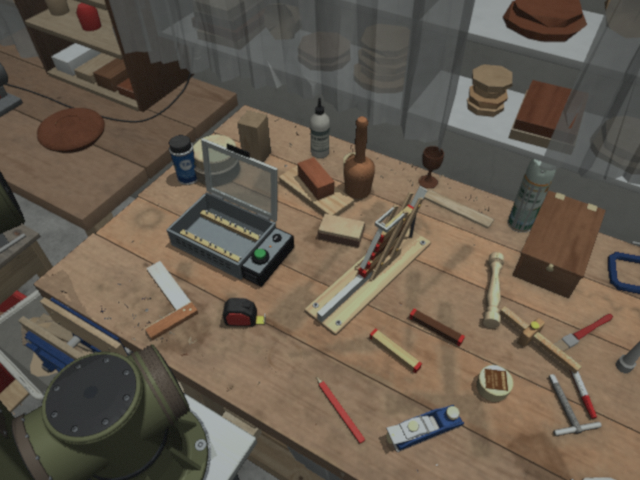

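View pics/side0.png

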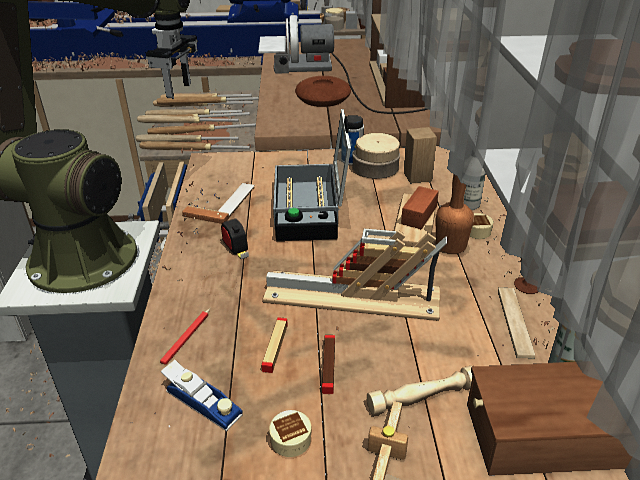

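```bash
python3 - <<'E'
from h import *
for cam in ['scene','side']:
    c=shot(cam)
    print(cam,'cam pos',np.round(c['W'][:3,3]))
    for n in ['loose_1','stack_1','start_top','sanding_block']:
        for m in masks_of(n,cam):
            P=pts(c,cv2.erode(m['region'].astype(np.uint8),np.ones((3,3)))>0)
            if len(P)<15: continue
            zt=np.percentile(P[:,2],95)
            Q=P[P[:,2]>zt-6] if n!='stack_1' else P
            r=cv2.minAreaRect(Q[:,:2].astype(np.float32))
            print(n,round(m['confidence'],2),len(Q),'ztop',round(zt,1),'rect',np.round(r[0],1),np.round(r[1],1),round(r[2],1),'zmed',np.median(Q[:,2]).round(1))
E
```

```text
scene cam pos [-122. -481. 1048.]
loose_1 0.89 335 ztop 21.8 rect [ 558.1 -372.8] [122.9  19.9] 84.8 zmed 19.0
loose_1 0.78 335 ztop 22.6 rect [ 456.4 -318.8] [124.9  18.8] 78.1 zmed 19.3
stack_1 0.78 72 ztop 141.2 rect [ 697.5 -192.3] [ 11.3 126.9] 81.3 zmed 138.0
stack_1 0.45 56 ztop 80.8 rect [ 612.  -176.6] [11.1 42.7] 77.4 zmed 73.8
sanding_block 0.86 613 ztop 37.9 rect [706.2 -44.3] [ 63.2 105.9] 14.2 zmed 35.0
sanding_block 0.26 617 ztop 208.3 rect [634.6 210.3] [224.6  14.3] 89.8 zmed 216.7
side cam pos [  522. -1154.   854.]
loose_1 0.9 448 ztop 24.3 rect [ 561.5 -374.9] [129.3  16.5] 85.3 zmed 22.1
loose_1 0.63 442 ztop 24.5 rect [ 460.3 -318.4] [129.6  19.3] 77.2 zmed 21.9
loose_1 0.61 292 ztop 176.8 rect [633.2 203.2] [220.7  11.6] 89.2 zmed 203.3
stack_1 0.82 127 ztop 81.4 rect [ 643.  -188.5] [15.2 94.5] 72.4 zmed 74.1
stack_1 0.69 171 ztop 122.1 rect [ 674.  -192.8] [15.2 96.7] 73.7 zmed 113.7
stack_1 0.61 5270 ztop 183.1 rect [546.2 197.5] [333.3 186.5] 89.9 zmed 42.3
stack_1 0.59 194 ztop 102.9 rect [ 658.9 -190.9] [ 19.5 100.4] 69.9 zmed 93.8
stack_1 0.56 350 ztop 143.9 rect [ 692.  -190.7] [ 23.  106.5] 78.4 zmed 139.4
stack_1 0.54 219 ztop 62.7 rect [ 632.5 -185.4] [ 18.1 101.8] 73.7 zmed 54.0
start_top 0.4 44 ztop 76.9 rect [500.9  63.2] [25.9 18.7] 74.1 zmed 74.3
```

Scene view: the dryer is at about (235,230) with its lid open, the magazine runs along (320,310)-(425,195), and the two loose blanks are at (395,350) and (437,326). The side view agrees. I'll go above the dryer first for a close look.

```bash
cat >> h.py <<'E'
def rpy(yaw,tilt=0):  # yaw deg; tilt deg about tool y
    return R.from_euler('z',yaw,degrees=True)*R.from_euler('x',180,degrees=True)*R.from_euler('y',tilt,degrees=True)
def go(p,yaw=None,tilt=0,step=45,rot=10,frm=None):
    T=Twt() if frm is None else frm
    R0=R.from_matrix(T[:3,:3]);R1=R0 if yaw is None else rpy(yaw,tilt)
    rv=np.degrees((R0.inv()*R1).as_rotvec());n=int(np.ceil(np.linalg.norm(rv)/rot))
    if n and np.linalg.norm(rv)>.15: print(n,'rows rot',np.round(rv/n,2).tolist())
    d=R1.inv().apply(np.array(p)-T[:3,3]);m=max(1,int(np.ceil(np.abs(d).max()/step)))
    print(m,'rows travel',np.round(d/m,1).tolist())
    E=np.eye(4);E[:3,:3]=R1.as_matrix();E[:3,3]=p;return E
E
python3 - <<'E'
from h import *
c=shot('wrist');print(np.round(c['tool_from_camera'],2))
E=go([420,210,330],180);go([420,-300,330],78,frm=E)
E
```

```text
[[  -0.      0.97    0.26   75.57]
 [   1.      0.      0.      0.62]
 [   0.      0.26   -0.97 -160.3 ]
 [   0.      0.      0.      1.  ]]
2 rows rot [0.0, 0.0, -9.39]
7 rows travel [-34.7, -44.4, -15.1]
11 rows rot [0.0, -0.0, 9.27]
12 rows travel [-41.6, 8.8, 0.0]
```

Request:
send_rows([
  {"travel": [0, 0, 0], "delta_rot": [0, 0, -9.4], "fingers": -1},
  {"travel": [0, 0, 0], "delta_rot": [0, 0, -9.4], "fingers": -1},
  {"travel": [-35, -44.4, -15], "delta_rot": [0, 0, 0], "fingers": -1},
  {"travel": [-35, -44.4, -15], "delta_rot": [0, 0, 0], "fingers": -1},
  {"travel": [-35, -44.4, -15], "delta_rot": [0, 0, 0], "fingers": -1},
  {"travel": [-35, -44.4, -15], "delta_rot": [0, 0, 0], "fingers": -1},
  {"travel": [-35, -44.4, -15], "delta_rot": [0, 0, 0], "fingers": -1},
  {"travel": [-35, -44.4, -15], "delta_rot": [0, 0, 0], "fingers": -1},
  {"travel": [-35, -44.4, -15], "delta_rot": [0, 0, 0], "fingers": -1},
  {"travel": [0, 0, 0], "delta_rot": [0, 0, 0], "fingers": -1},
])

```text
clock: 3.75
eef_pos: [424.0, 207.6, 330.3]
eef_rot: [3.141, 0.002, 3.137]
wrist_force: [-0.6, 1.0, -0.1]
finger_gap: 94.3
```

```bash
python3 - <<'E'
from h import *
s=manip.read_state();print(s['clock'],s['eef_pos'],s['eef_rot'],s['joints'])
c=shot('wrist','w1.png')
for n in ['dryer','place_1','lid_hinge','lid_edge','start_top']: print(n,find(n,'wrist',c))
for m in masks_of('start_top','wrist')[:1]:
    P=pts(c,m['region']);print(m['confidence'],len(P),np.median(P,0),np.percentile(P[:,2],[10,50,90,97]))
for n in ['dryer']:
  P=pts(c,c['z_map']>0); Q=P[(abs(P[:,2]-59)<4)&(P[:,1]>90)&(P[:,1]<335)&(P[:,0]>430)&(P[:,0]<620)]
  r=cv2.minAreaRect(Q[:,:2].astype(np.float32));print('rim',r,np.median(Q[:,2]))
# front wall rim fit
  Q=Q[(Q[:,0]<470)];k=np.polyfit(Q[:,1],Q[:,0],1);print('front rim x=',k,np.polyval(k,213),Q[:,1].min(),Q[:,1].max())
E=go([420,-300,330],78)
E
```

```text
3.75 [423.95181247 207.60066286 330.27428466] [3.14129420e+00 1.54459851e-03 3.13734145e+00] [ 3.77905669e-01  5.96394825e-02  1.56008314e+00 -2.99475960e-04
  1.52032556e+00 -1.18862481e+00]
dryer [([532.4, 215.8, 1.9], 0.93)]
place_1 [([527.8, 284.4, 32.0], 0.77), ([534.4, 238.9, 30.2], 0.61), ([532.6, 144.9, 32.7], 0.59), ([613.6, 215.7, 63.8], 0.44)]
lid_hinge [([614.8, 217.8, 62.6], 0.76)]
lid_edge []
start_top [([503.5, 68.1, 72.2], 0.73), ([532.4, 238.3, 35.2], 0.59)]
0.85 452 [496.87936321  72.08403319  72.46568174] [68.41384164 72.46568174 73.56500051 74.13314325]
rim ((532.2884521484375, 208.90667724609375), (238.26927185058594, 164.48443603515625), 89.61839294433594) 59.83129927192951
front rim x= [2.01231156e-03 4.53701416e+02] 454.1300386545523 100.28094926224803 328.32290630642996
11 rows rot [-0.0, -0.0, 9.28]
12 rows travel [-41.7, 8.7, -0.1]
```

View pics/w1.png

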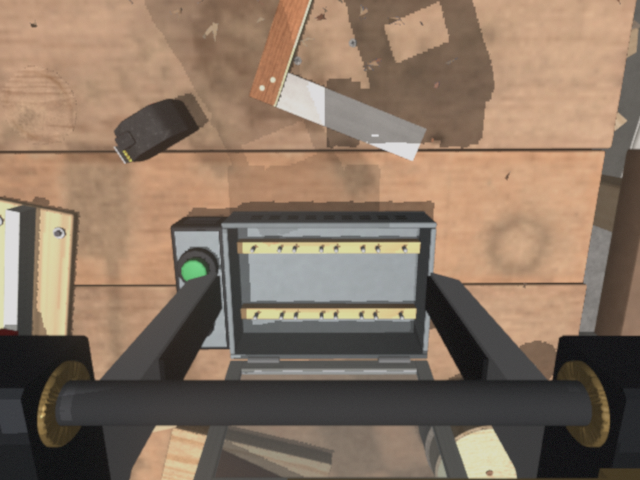

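The wrist view shows the dryer squared to the world axes. The bars are at rows 247 and 314, the peg pairs give place columns of about 267, 308, 350 and 391, and the button is at (195,270). Next I'll convert these to positions.

```bash
python3 - <<'E'
from h import *
c=shot('wrist')
f=240/np.tan(np.radians(c['fov_y']/2));W=c['W']
def ray(u,v,z):
    d=W[:3,:3]@np.array([(u-c['cx'])/f,-(v-c['cy'])/f,-1]);o=W[:3,3];return o+d*(z-o[2])/d[2]
for v,us in((247,(254,280,295,321,336,363,377,404)),(314,(257,282,296,321,335,361,375,400))):
    P=[ray(u,v,33) for u in us];print([np.round((P[i][:2]+P[i+1][:2])/2,1).tolist() for i in (0,2,4,6)])
img=c['color'][230:330,235:425];cv2.imwrite('pics/crop.png',cv2.resize(img,None,fx=4,fy=4,interpolation=2)[:,:,::-1])
P=pts(c,c['z_map']>0)
P=P[(abs(P[:,0]-532)<60)&(abs(P[:,1]-214)<100)]
for b in(490,574):
    q=P[(abs(P[:,0]-b)<12)&(P[:,2]>28)&(P[:,2]<40)];h,e=np.histogram(q[:,1],np.arange(114,316,3));print(b,[(int(x),int(n)) for x,n in zip(e,h) if n])
E
```

```text
[[482.3, 147.5], [482.2, 194.1], [482.2, 241.3], [482.2, 287.9]]
[[565.3, 147.7], [565.2, 194.0], [565.2, 240.9], [565.2, 287.8]]
490 [(123, 4), (126, 12), (129, 2), (156, 15), (159, 6), (171, 5), (174, 14), (204, 15), (207, 4), (219, 7), (222, 15), (249, 3), (252, 15), (255, 3), (267, 8), (270, 12), (297, 5), (300, 12), (303, 4)]
574 [(123, 8), (126, 14), (153, 2), (156, 17), (159, 3), (171, 5), (174, 15), (204, 17), (207, 3), (219, 10), (222, 10), (249, 6), (252, 11), (255, 3), (267, 11), (270, 10), (297, 7), (300, 13), (303, 1)]
```

View pics/crop.png

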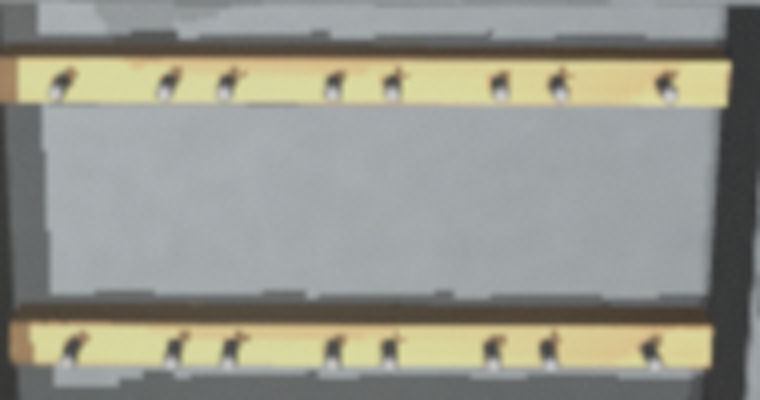

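Request:
send_rows([
  {"travel": [0, 0, 0], "delta_rot": [0, 0, 9.3], "fingers": -1},
  {"travel": [0, 0, 0], "delta_rot": [0, 0, 9.3], "fingers": -1},
  {"travel": [0, 0, 0], "delta_rot": [0, 0, 9.3], "fingers": -1},
  {"travel": [0, 0, 0], "delta_rot": [0, 0, 9.3], "fingers": -1},
  {"travel": [0, 0, 0], "delta_rot": [0, 0, 9.3], "fingers": -1},
  {"travel": [0, 0, 0], "delta_rot": [0, 0, 9.3], "fingers": -1},
  {"travel": [0, 0, 0], "delta_rot": [0, 0, 9.3], "fingers": -1},
  {"travel": [0, 0, 0], "delta_rot": [0, 0, 9.3], "fingers": -1},
  {"travel": [0, 0, 0], "delta_rot": [0, 0, 9.3], "fingers": -1},
  {"travel": [0, 0, 0], "delta_rot": [0, 0, 9.3], "fingers": -1},
  {"travel": [0, 0, 0], "delta_rot": [0, 0, 9.3], "fingers": -1},
])

```text
clock: 5.52
eef_pos: [421.9, 210.4, 329.4]
eef_rot: [-3.142, 0.0, 1.352]
wrist_force: [0.1, -0.4, 0.6]
finger_gap: 93.9
```

Request:
send_rows([
  {"travel": [-42, 9, 0], "delta_rot": [0, 0, 0], "fingers": -1},
  {"travel": [-42, 9, 0], "delta_rot": [0, 0, 0], "fingers": -1},
  {"travel": [-42, 9, 0], "delta_rot": [0, 0, 0], "fingers": -1},
  {"travel": [-42, 9, 0], "delta_rot": [0, 0, 0], "fingers": -1},
  {"travel": [-42, 9, 0], "delta_rot": [0, 0, 0], "fingers": -1},
  {"travel": [-42, 9, 0], "delta_rot": [0, 0, 0], "fingers": -1},
  {"travel": [-42, 9, 0], "delta_rot": [0, 0, 0], "fingers": -1},
  {"travel": [-42, 9, 0], "delta_rot": [0, 0, 0], "fingers": -1},
  {"travel": [-42, 9, 0], "delta_rot": [0, 0, 0], "fingers": -1},
  {"travel": [-42, 9, 0], "delta_rot": [0, 0, 0], "fingers": -1},
  {"travel": [-42, 9, 0], "delta_rot": [0, 0, 0], "fingers": -1},
  {"travel": [-42, 9, 0], "delta_rot": [0, 0, 0], "fingers": -1},
  {"travel": [0, 0, 0], "delta_rot": [0, 0, 0], "fingers": -1},
])

```text
clock: 7.15
eef_pos: [420.3, -307.0, 328.6]
eef_rot: [-3.14, -0.0, 1.355]
wrist_force: [0.3, 0.7, -0.1]
finger_gap: 93.9
```

```bash
cat >> h.py <<'E'
def blanks(c,cam='wrist',zt=20):
    for m in masks_of('loose_1',cam):
        P=pts(c,cv2.erode(m['region'].astype(np.uint8),np.ones((3,3)))>0)
        if len(P)<30: continue
        Q=P[abs(P[:,2]-zt)<5]
        if len(Q)<30: continue
        r=cv2.minAreaRect(Q[:,:2].astype(np.float32));b=cv2.boxPoints(r);e=max((b[1]-b[0],b[2]-b[1]),key=np.linalg.norm)
        print('blank',round(m['confidence'],2),len(Q),np.round(r[0],1),np.round(r[1],1),'axis',round(np.degrees(np.arctan2(e[1],e[0]))%180,1))
E
python3 - <<'E'
from h import *
s=manip.read_state();print(s['clock'],s['eef_pos'],s['eef_rot'],s['joints'])
c=shot('wrist','w2.png');blanks(c)
for n in ['magazine','strip_foot','rail_end']: print(n,find(n,'wrist',c))
E
```

```text
7.15 [ 420.31524805 -306.99250081  328.60558805] [-3.14031443e+00 -4.71774622e-04  1.35458368e+00] [-7.01119748e-01  1.75398136e-01  1.43514835e+00 -1.78556673e-04
  1.53239694e+00 -4.84900430e-01]
blank 0.93 1891 [ 459.6 -315.2] [127.4  19.6] axis 77.5
blank 0.8 1890 [ 560.9 -371. ] [129.3  19.4] axis 85.1
magazine [([457.9, -316.8, 6.2], 0.71), ([561.9, -369.7, 6.9], 0.7), ([582.9, -165.1, -1.8], 0.56)]
strip_foot [([585.3, -164.9, 73.3], 0.96)]
rail_end []
```

```bash
python3 - <<'E'
from h import *
E=go([459.6,-315.2,130],77.5);go([459.6,-315.2,22],frm=E,step=36)
E
```

```text
1 rows rot [0.02, 0.01, 0.29]
5 rows travel [-0.4, 8.0, 39.9]
3 rows travel [0.0, -0.0, 36.0]
```

Request:
send_rows([
  {"travel": [-0.4, 8, 40], "delta_rot": [0, 0, 0], "fingers": -1},
  {"travel": [-0.4, 8, 40], "delta_rot": [0, 0, 0], "fingers": -1},
  {"travel": [-0.4, 8, 40], "delta_rot": [0, 0, 0], "fingers": -1},
  {"travel": [-0.4, 8, 40], "delta_rot": [0, 0, 0], "fingers": -1},
  {"travel": [-0.4, 8, 40], "delta_rot": [0, 0, 0], "fingers": -1},
  {"travel": [0, 0, 36], "delta_rot": [0, 0, 0], "fingers": -1},
  {"travel": [0, 0, 36], "delta_rot": [0, 0, 0], "fingers": -1},
  {"travel": [0, 0, 26], "delta_rot": [0, 0, 0], "fingers": -1},
  {"travel": [0, 0, 9], "delta_rot": [0, 0, 0], "fingers": -1},
  {"travel": [0, 0, 0], "delta_rot": [0, 0, 0], "fingers": -1},
])

```text
clock: 8.65
eef_pos: [459.5, -315.6, 22.9]
eef_rot: [3.141, 0.0, 1.357]
wrist_force: [0.8, 0.3, 0.4]
finger_gap: 93.8
```

Request:
send_rows([
  {"travel": [0, 0, 0], "delta_rot": [0, 0, 0], "fingers": 0.7},
  {"travel": [0, 0, 0], "delta_rot": [0, 0, 0], "fingers": 0.7},
  {"travel": [0, 0, 0], "delta_rot": [0, 0, 0], "fingers": 0.7},
  {"travel": [0, 0, 0], "delta_rot": [0, 0, 0], "fingers": 0.7},
  {"travel": [0, 0, 0], "delta_rot": [0, 0, 0], "fingers": 0.7},
  {"travel": [0, 0, 0], "delta_rot": [0, 0, 0], "fingers": 0.7},
  {"travel": [0, 0, 0], "delta_rot": [0, 0, 0], "fingers": 0.7},
  {"travel": [0, 0, 0], "delta_rot": [0, 0, 0], "fingers": 0.7},
], grip_force=25)

```text
clock: 9.65
eef_pos: [459.2, -315.9, 22.4]
eef_rot: [-3.142, 0.0, 1.356]
wrist_force: [-0.6, -1.5, -0.0]
finger_gap: 19.7
```

```bash
python3 - <<'E'
from h import *
E=go([459.6,-315.2,230],step=50);E=go([440,-50,230],180,frm=E,step=50);E=go([532,286.2,160],180,frm=E,step=48);go([532,286.2,54],180,frm=E,step=36)
E
```

```text
5 rows travel [0.2, 0.1, -41.5]
11 rows rot [-0.0, -0.0, -9.3]
6 rows travel [3.3, 44.2, 0.0]
8 rows travel [-11.5, 42.0, 8.8]
3 rows travel [0.0, -0.0, 35.3]
```

Request:
send_rows([
  {"travel": [0, 0, -41.5], "delta_rot": [0, 0, 0], "fingers": 0.7},
  {"travel": [0, 0, -41.5], "delta_rot": [0, 0, 0], "fingers": 0.7},
  {"travel": [0, 0, -41.5], "delta_rot": [0, 0, 0], "fingers": 0.7},
  {"travel": [0, 0, -41.5], "delta_rot": [0, 0, 0], "fingers": 0.7},
  {"travel": [0, 0, -41.5], "delta_rot": [0, 0, 0], "fingers": 0.7},
  {"travel": [0, 0, 0], "delta_rot": [0, 0, -9.3], "fingers": 0.7},
  {"travel": [0, 0, 0], "delta_rot": [0, 0, -9.3], "fingers": 0.7},
  {"travel": [0, 0, 0], "delta_rot": [0, 0, -9.3], "fingers": 0.7},
  {"travel": [0, 0, 0], "delta_rot": [0, 0, -9.3], "fingers": 0.7},
  {"travel": [0, 0, 0], "delta_rot": [0, 0, -9.3], "fingers": 0.7},
  {"travel": [0, 0, 0], "delta_rot": [0, 0, -9.3], "fingers": 0.7},
  {"travel": [0, 0, 0], "delta_rot": [0, 0, -9.3], "fingers": 0.7},
  {"travel": [0, 0, 0], "delta_rot": [0, 0, -9.3], "fingers": 0.7},
  {"travel": [0, 0, 0], "delta_rot": [0, 0, -9.3], "fingers": 0.7},
  {"travel": [0, 0, 0], "delta_rot": [0, 0, -9.3], "fingers": 0.7},
  {"travel": [0, 0, 0], "delta_rot": [0, 0, -9.3], "fingers": 0.7},
])

```text
clock: 11.65
eef_pos: [459.1, -315.9, 229.9]
eef_rot: [3.141, -0.0, -3.136]
wrist_force: [-0.5, 0.1, -0.1]
finger_gap: 19.5
```

Request:
send_rows([
  {"travel": [3.3, 44, 0], "delta_rot": [0, 0, 0], "fingers": 0.7},
  {"travel": [3.3, 44, 0], "delta_rot": [0, 0, 0], "fingers": 0.7},
  {"travel": [3.3, 44, 0], "delta_rot": [0, 0, 0], "fingers": 0.7},
  {"travel": [3.3, 44, 0], "delta_rot": [0, 0, 0], "fingers": 0.7},
  {"travel": [3.3, 44, 0], "delta_rot": [0, 0, 0], "fingers": 0.7},
  {"travel": [3.3, 44, 0], "delta_rot": [0, 0, 0], "fingers": 0.7},
  {"travel": [-11.5, 42, 8.8], "delta_rot": [0, 0, 0], "fingers": 0.7},
  {"travel": [-11.5, 42, 8.8], "delta_rot": [0, 0, 0], "fingers": 0.7},
  {"travel": [-11.5, 42, 8.8], "delta_rot": [0, 0, 0], "fingers": 0.7},
  {"travel": [-11.5, 42, 8.8], "delta_rot": [0, 0, 0], "fingers": 0.7},
  {"travel": [-11.5, 42, 8.8], "delta_rot": [0, 0, 0], "fingers": 0.7},
  {"travel": [-11.5, 42, 8.8], "delta_rot": [0, 0, 0], "fingers": 0.7},
  {"travel": [-11.5, 42, 8.8], "delta_rot": [0, 0, 0], "fingers": 0.7},
  {"travel": [-11.5, 42, 8.8], "delta_rot": [0, 0, 0], "fingers": 0.7},
  {"travel": [0, 0, 0], "delta_rot": [0, 0, 0], "fingers": 0.7},
])

```text
clock: 13.52
eef_pos: [530.7, 286.1, 158.2]
eef_rot: [-3.141, -0.002, -3.139]
wrist_force: [0.3, 0.2, -0.8]
finger_gap: 20.0
```

```bash
python3 - <<'E'
from h import *
s=manip.read_state();print(s['clock'],s['eef_pos'],np.degrees(s['eef_rot']),s['finger_gap'])
c=shot('wrist','w3.png')
P=pts(c,c['z_map']>0)
for b in(490,):
    q=P[(abs(P[:,0]-b)<12)&(P[:,1]>115)&(P[:,1]<315)&(P[:,2]>28)&(P[:,2]<40)];h,e=np.histogram(q[:,1],np.arange(114,316,3));print(b,[(int(x),int(n)) for x,n in zip(e,h) if n])
q=P[(P[:,2]>130)&(P[:,2]<168)&(P[:,0]<525)&(P[:,0]>460)]
for x in range(460,525,10):
    t=q[abs(q[:,0]-x)<5]
    if len(t): print(x,len(t),t[:,1].min(),t[:,1].max(),np.median(t[:,2]))
E=go([532,286.2,54],180,step=36)
E
```

```text
13.525 [530.73136335 286.11498161 158.15677334] [-1.79966972e+02 -9.59683078e-02 -1.79833825e+02] 20.038005700812217
490 [(123, 6), (126, 50), (129, 17), (153, 2), (156, 33), (159, 31), (171, 8), (174, 46), (177, 9), (201, 2), (204, 30), (207, 26), (219, 8), (222, 41), (225, 5), (249, 2), (252, 31), (255, 16), (267, 4)]
470 1434 276.8661003806038 297.0618849182506 155.93791615269586
480 1287 276.8381410390222 296.88202302924554 155.9015171554708
490 1232 277.04894337511865 296.6988387660925 155.8501554923941
500 1187 276.86416194022706 296.88172690085884 155.8565733517526
510 1111 276.8505820908822 296.64400351311144 155.86985626738854
520 2394 264.920509694069 308.83060420906884 155.91767398168315
3 rows travel [-0.4, 0.5, 34.9]
```

View pics/w3.png

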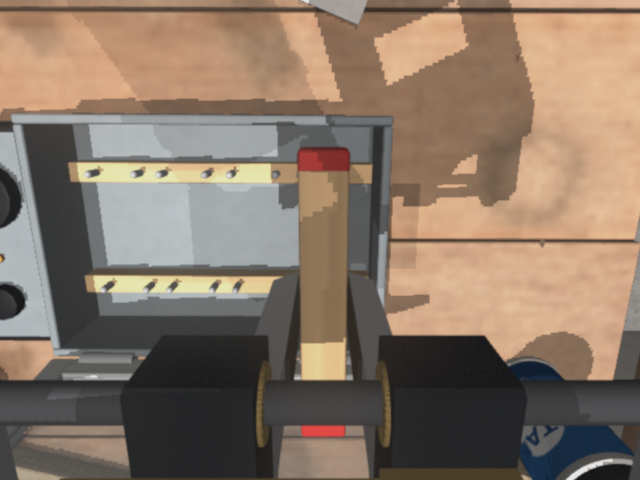

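Blank A is held squarely and centred on place 4: its red end is at (324,160), and the free peg pairs are visible at row 173. I'll lower and release.

Request:
send_rows([
  {"travel": [-0.3, 0, 30], "delta_rot": [0, 0, 0], "fingers": 0.7},
  {"travel": [0, 0, 30], "delta_rot": [0, 0, 0], "fingers": 0.7},
  {"travel": [0, 0, 25], "delta_rot": [0, 0, 0], "fingers": 0.7},
  {"travel": [0, 0, 13], "delta_rot": [0, 0, 0], "fingers": 0.7},
  {"travel": [0, 0, 8], "delta_rot": [0, 0, 0], "fingers": 0.7},
  {"travel": [0, 0, 7], "delta_rot": [0, 0, 0], "fingers": 0.7},
  {"travel": [0, 0, 0], "delta_rot": [0, 0, 0], "fingers": 0.7},
  {"travel": [0, 0, 0], "delta_rot": [0, 0, 0], "fingers": 0.7},
])

```text
clock: 14.58
eef_pos: [531.7, 284.2, 47.1]
eef_rot: [3.141, 0.001, -3.141]
wrist_force: [0.4, -0.7, -1.0]
finger_gap: 19.7
```

Request:
send_rows([
  {"travel": [0, 0, 0], "delta_rot": [0, 0, 0], "fingers": 0.28},
  {"travel": [0, 0, 0], "delta_rot": [0, 0, 0], "fingers": 0.28},
  {"travel": [0, 0, 0], "delta_rot": [0, 0, 0], "fingers": 0.28},
  {"travel": [0, 0, 0], "delta_rot": [0, 0, 0], "fingers": 0.28},
  {"travel": [0, 0, -10], "delta_rot": [0, 0, 0], "fingers": 0.28},
  {"travel": [0, 0, -25], "delta_rot": [0, 0, 0], "fingers": 0.28},
  {"travel": [0, 0, -40], "delta_rot": [0, 0, 0], "fingers": 0.28},
  {"travel": [0, 0, -40], "delta_rot": [0, 0, 0], "fingers": 0.28},
  {"travel": [0, 0, -40], "delta_rot": [0, 0, 0], "fingers": 0},
  {"travel": [0, 0, -40], "delta_rot": [0, 0, 0], "fingers": -1},
  {"travel": [0, 0, 0], "delta_rot": [0, 0, 0], "fingers": -1},
])

```text
clock: 15.95
eef_pos: [532.2, 284.5, 245.5]
eef_rot: [3.139, 0.006, -3.141]
wrist_force: [-0.8, -0.1, -0.9]
finger_gap: 60.6
```

```bash
python3 - <<'E'
from h import *
s=manip.read_state();print(s['clock'],s['eef_pos'],s['finger_gap'])
c=shot('wrist');P=pts(c,c['z_map']>0)
q=P[(abs(P[:,2]-42)<4)&(abs(P[:,1]-286)<16)&(abs(P[:,0]-532)<75)];print('top z',np.median(q[:,2]),q.min(0),q.max(0))
c=shot('side');blanks(c,'side')
c=shot('scene');blanks(c,'scene')
E=go([450,-50,240],85.1,step=50);E=go([560.9,-371.,150],85.1,frm=E,step=50);go([560.9,-371,22.5],85.1,frm=E,step=36)
E
```

```text
15.95 [532.21223456 284.50969118 245.50307606] 60.57973515940823
top z 42.170352044752974 [466.03092593 270.42994759  38.07836909] [606.99466628 301.37333862  45.99942624]
blank 0.86 460 [ 560.9 -375.3] [127.7  17.6] axis 85.2
blank 0.57 1294 [ 621.5 -177.5] [ 98.8 366.1] axis 168.1
blank 0.58 408 [ 558.9 -371.6] [125.7  22. ] axis 83.5
blank 0.26 987 [528.9 181.2] [163.1 288. ] axis 90.3
10 rows rot [-0.01, -0.0, 9.49]
7 rows travel [-48.5, -7.5, 0.0]
7 rows travel [-44.3, 19.7, 12.9]
4 rows travel [-0.0, -0.0, 31.9]
```

Request:
send_rows([
  {"travel": [0, 0, 0], "delta_rot": [0, 0, 9.5], "fingers": -1},
  {"travel": [0, 0, 0], "delta_rot": [0, 0, 9.5], "fingers": -1},
  {"travel": [0, 0, 0], "delta_rot": [0, 0, 9.5], "fingers": -1},
  {"travel": [0, 0, 0], "delta_rot": [0, 0, 9.5], "fingers": -1},
  {"travel": [0, 0, 0], "delta_rot": [0, 0, 9.5], "fingers": -1},
  {"travel": [0, 0, 0], "delta_rot": [0, 0, 9.5], "fingers": -1},
  {"travel": [0, 0, 0], "delta_rot": [0, 0, 9.5], "fingers": -1},
  {"travel": [0, 0, 0], "delta_rot": [0, 0, 9.5], "fingers": -1},
  {"travel": [0, 0, 0], "delta_rot": [0, 0, 9.5], "fingers": -1},
  {"travel": [0, 0, 0], "delta_rot": [0, 0, 9.5], "fingers": -1},
])

```text
clock: 17.45
eef_pos: [531.2, 284.0, 240.5]
eef_rot: [-3.14, 0.001, 1.478]
wrist_force: [-0.0, -0.4, -0.4]
finger_gap: 93.9
```

Request:
send_rows([
  {"travel": [-48.5, -7.5, 0], "delta_rot": [0, 0, 0], "fingers": -1},
  {"travel": [-48.5, -7.5, 0], "delta_rot": [0, 0, 0], "fingers": -1},
  {"travel": [-48.5, -7.5, 0], "delta_rot": [0, 0, 0], "fingers": -1},
  {"travel": [-48.5, -7.5, 0], "delta_rot": [0, 0, 0], "fingers": -1},
  {"travel": [-48.5, -7.5, 0], "delta_rot": [0, 0, 0], "fingers": -1},
  {"travel": [-48.5, -7.5, 0], "delta_rot": [0, 0, 0], "fingers": -1},
  {"travel": [-48.5, -7.5, 0], "delta_rot": [0, 0, 0], "fingers": -1},
  {"travel": [-44.3, 19.7, 8], "delta_rot": [0, 0, 0], "fingers": -1},
  {"travel": [-44.3, 19.7, 8], "delta_rot": [0, 0, 0], "fingers": -1},
  {"travel": [-44.3, 19.7, 8], "delta_rot": [0, 0, 0], "fingers": -1},
  {"travel": [-44.3, 19.7, 10], "delta_rot": [0, 0, 0], "fingers": -1},
  {"travel": [-44.3, 19.7, 16], "delta_rot": [0, 0, 0], "fingers": -1},
  {"travel": [-44.3, 19.7, 20], "delta_rot": [0, 0, 0], "fingers": -1},
  {"travel": [-44.3, 19.7, 20], "delta_rot": [0, 0, 0], "fingers": -1},
  {"travel": [0, 0, 0], "delta_rot": [0, 0, 0], "fingers": -1},
])

```text
clock: 19.32
eef_pos: [559.0, -372.2, 147.1]
eef_rot: [-3.136, -0.003, 1.481]
wrist_force: [-0.5, 0.1, 0.1]
finger_gap: 93.9
```

```bash
python3 - <<'E'
from h import *
s=manip.read_state();print(s['clock'],s['eef_pos'],s['eef_rot'])
c=shot('wrist','w4.png');blanks(c)
go([560.9,-371,22.5],85.1,step=36)
E
```

```text
19.325 [ 559.00271937 -372.22336729  147.10946098] [-3.13649408e+00 -2.91044843e-03  1.48129968e+00]
blank 0.88 4469 [ 561.7 -371.2] [128.9  18.6] axis 84.9
4 rows travel [-0.2, 0.3, 32.0]
```

Request:
send_rows([
  {"travel": [0, 0.7, 36], "delta_rot": [0, 0, 0], "fingers": -1},
  {"travel": [0, 0.7, 36], "delta_rot": [0, 0, 0], "fingers": -1},
  {"travel": [0, 0.3, 30], "delta_rot": [0, 0, 0], "fingers": -1},
  {"travel": [0, 0, 14], "delta_rot": [0, 0, 0], "fingers": -1},
  {"travel": [0, 0, 8], "delta_rot": [0, 0, 0], "fingers": -1},
  {"travel": [0, 0, 0], "delta_rot": [0, 0, 0], "fingers": -1},
  {"travel": [0, 0, 0], "delta_rot": [0, 0, 0], "fingers": 0.7},
  {"travel": [0, 0, 0], "delta_rot": [0, 0, 0], "fingers": 0.7},
  {"travel": [0, 0, 0], "delta_rot": [0, 0, 0], "fingers": 0.7},
  {"travel": [0, 0, 0], "delta_rot": [0, 0, 0], "fingers": 0.7},
  {"travel": [0, 0, 0], "delta_rot": [0, 0, 0], "fingers": 0.7},
  {"travel": [0, 0, 0], "delta_rot": [0, 0, 0], "fingers": 0.7},
  {"travel": [0, 0, 0], "delta_rot": [0, 0, 0], "fingers": 0.7},
  {"travel": [0, 0, 0], "delta_rot": [0, 0, 0], "fingers": 0.7},
])

```text
clock: 21.18
eef_pos: [561.9, -370.6, 27.5]
eef_rot: [3.142, 0.0, 1.484]
wrist_force: [0.6, -0.5, -0.8]
finger_gap: 19.7
```

```bash
python3 - <<'E'
from h import *
s=manip.read_state();print(s['clock'],s['eef_pos'],s['eef_rot'],s['finger_gap'])
E=go([560.9,-371,230],step=45);E=go([450,-200,230],frm=E,step=50);E=go([450,-50,230],180,frm=E,step=50);E=go([532,238.5,160],180,frm=E,step=48)
E
```

```text
21.175 [ 561.85180911 -370.61086866   27.54111315] [3.14155891e+00 4.40474489e-05 1.48386992e+00] 19.69008090861028
5 rows travel [-0.1, -0.2, -40.5]
4 rows travel [40.2, -31.3, -0.0]
10 rows rot [-0.0, 0.0, -9.5]
3 rows travel [0.0, 50.0, 0.0]
7 rows travel [-11.7, 41.2, 10.0]
```

Request:
send_rows([
  {"travel": [0, 0, -41], "delta_rot": [0, 0, 0], "fingers": 0.7},
  {"travel": [0, 0, -41], "delta_rot": [0, 0, 0], "fingers": 0.7},
  {"travel": [0, 0, -41], "delta_rot": [0, 0, 0], "fingers": 0.7},
  {"travel": [0, 0, -41], "delta_rot": [0, 0, 0], "fingers": 0.7},
  {"travel": [0, 0, -41], "delta_rot": [0, 0, 0], "fingers": 0.7},
  {"travel": [40, -31, 0], "delta_rot": [0, 0, 0], "fingers": 0.7},
  {"travel": [40, -31, 0], "delta_rot": [0, 0, 0], "fingers": 0.7},
  {"travel": [40, -31, 0], "delta_rot": [0, 0, 0], "fingers": 0.7},
  {"travel": [40, -31, 0], "delta_rot": [0, 0, 0], "fingers": 0.7},
  {"travel": [0, 0, 0], "delta_rot": [0, 0, -9.5], "fingers": 0.7},
  {"travel": [0, 0, 0], "delta_rot": [0, 0, -9.5], "fingers": 0.7},
  {"travel": [0, 0, 0], "delta_rot": [0, 0, -9.5], "fingers": 0.7},
  {"travel": [0, 0, 0], "delta_rot": [0, 0, -9.5], "fingers": 0.7},
  {"travel": [0, 0, 0], "delta_rot": [0, 0, -9.5], "fingers": 0.7},
  {"travel": [0, 0, 0], "delta_rot": [0, 0, -9.5], "fingers": 0.7},
  {"travel": [0, 0, 0], "delta_rot": [0, 0, -9.5], "fingers": 0.7},
  {"travel": [0, 0, 0], "delta_rot": [0, 0, -9.5], "fingers": 0.7},
  {"travel": [0, 0, 0], "delta_rot": [0, 0, -9.5], "fingers": 0.7},
  {"travel": [0, 0, 0], "delta_rot": [0, 0, -9.5], "fingers": 0.7},
])

```text
clock: 23.55
eef_pos: [452.1, -200.4, 232.6]
eef_rot: [-3.142, 0.0, -3.136]
wrist_force: [0.0, -0.7, -0.2]
finger_gap: 20.0
```

Request:
send_rows([
  {"travel": [0, 50, 0], "delta_rot": [0, 0, 0], "fingers": 0.7},
  {"travel": [0, 50, 0], "delta_rot": [0, 0, 0], "fingers": 0.7},
  {"travel": [0, 50, 0], "delta_rot": [0, 0, 0], "fingers": 0.7},
  {"travel": [-11.7, 41.2, 10], "delta_rot": [0, 0, 0], "fingers": 0.7},
  {"travel": [-11.7, 41.2, 10], "delta_rot": [0, 0, 0], "fingers": 0.7},
  {"travel": [-11.7, 41.2, 10], "delta_rot": [0, 0, 0], "fingers": 0.7},
  {"travel": [-11.7, 41.2, 10], "delta_rot": [0, 0, 0], "fingers": 0.7},
  {"travel": [-11.7, 41.2, 10], "delta_rot": [0, 0, 0], "fingers": 0.7},
  {"travel": [-11.7, 41.2, 10], "delta_rot": [0, 0, 0], "fingers": 0.7},
  {"travel": [-11.7, 41.2, 10], "delta_rot": [0, 0, 0], "fingers": 0.7},
  {"travel": [0, 0, 0], "delta_rot": [0, 0, 0], "fingers": 0.7},
])

```text
clock: 24.92
eef_pos: [533.6, 240.0, 161.3]
eef_rot: [-3.141, -0.002, -3.139]
wrist_force: [-1.0, -0.7, -0.2]
finger_gap: 19.5
```

```bash
cat >> h.py <<'E'
def held():
    s=manip.read_state();p=s['eef_pos'];print(s['clock'],p,np.degrees(s['eef_rot']),s['finger_gap'])
    c=shot('wrist');P=pts(c,c['z_map']>0)
    q=P[(P[:,2]>p[2]-25)&(P[:,2]<p[2]+8)&(abs(P[:,1]-p[1])<25)&(P[:,0]>p[0]-85)&(P[:,0]<p[0]-12)]
    print('held front x',np.percentile(q[:,0],1))
    for x in range(int(p[0])-60,int(p[0])-12,12):
        t=q[abs(q[:,0]-x)<5]
        if len(t): print(x,len(t),'y',t[:,1].min().round(1),t[:,1].max().round(1),'mid',t[:,1].min()/2+t[:,1].max()/2,'ztop',np.median(t[:,2]).round(1))
    q=P[(abs(P[:,0]-490)<12)&(P[:,1]>115)&(P[:,1]<315)&(P[:,2]>30)&(P[:,2]<39)]
    k=cv2.kmeans  # unused
    y=np.sort(q[:,1]);g=np.split(y,np.where(np.diff(y)>5)[0]+1);print('pegs/blank',[(round(a.min()/2+a.max()/2,1),len(a)) for a in g if len(a)>5])
E
sed -i '/unused/d' h.py
python3 -c "
from h import *
held()"
```

```text
24.925 [533.59975741 240.00900449 161.30340939] [-1.79977202e+02 -8.84612835e-02 -1.79828553e+02] 19.535169114509742
held front x 469.1657333502779
473 1265 y 230.5 250.9 mid 240.70700231316258 ztop 154.0
485 1218 y 230.7 250.7 mid 240.7071724270225 ztop 153.9
497 1135 y 231.0 250.5 mid 240.77019540651725 ztop 153.9
509 1104 y 230.8 250.7 mid 240.77527253158428 ztop 153.9
pegs/blank [(np.float64(127.0), 56), (np.float64(157.9), 53), (np.float64(175.0), 47), (np.float64(205.9), 48), (np.float64(222.0), 26), (np.float64(271.0), 96), (np.float64(301.7), 49)]
```

Request:
send_rows([
  {"travel": [0.5, -2, 30], "delta_rot": [0, 0, 0], "fingers": 0.7},
  {"travel": [0, 0, 30], "delta_rot": [0, 0, 0], "fingers": 0.7},
  {"travel": [0, 0, 20], "delta_rot": [0, 0, 0], "fingers": 0.7},
  {"travel": [0, 0, 0], "delta_rot": [0, 0, 0], "fingers": 0.7},
])

```text
clock: 25.48
eef_pos: [533.0, 234.9, 81.9]
eef_rot: [-3.141, -0.002, 3.141]
wrist_force: [0.7, 1.0, -0.0]
finger_gap: 19.8
```

```bash
python3 -c "
from h import *
held()"
```

```text
25.475 [532.9688269  234.87239557  81.91272186] [-1.79955655e+02 -1.04393959e-01  1.79963629e+02] 19.795741972614014
held front x 450.7006017985536
472 1215 y 225.5 246.1 mid 235.8007210462564 ztop 74.6
484 1222 y 225.7 245.8 mid 235.76618261046593 ztop 74.6
496 1137 y 225.9 245.5 mid 235.70935776010478 ztop 74.5
508 1095 y 225.7 245.7 mid 235.69512708491072 ztop 74.6
pegs/blank [(np.float64(127.3), 107), (np.float64(158.4), 99), (np.float64(175.1), 92), (np.float64(205.9), 86), (np.float64(221.8), 50), (np.float64(253.7), 86), (np.float64(270.9), 247), (np.float64(301.5), 97)]
```

Request:
send_rows([
  {"travel": [0, 2.3, 12], "delta_rot": [0, 0, 0], "fingers": 0.7},
  {"travel": [0, 0, 0], "delta_rot": [0, 0, 0], "fingers": 0.7},
  {"travel": [0, 0, 0], "delta_rot": [0, 0, 0], "fingers": 0.7},
])

```text
clock: 25.9
eef_pos: [533.5, 238.3, 70.8]
eef_rot: [3.142, 0.0, -3.141]
wrist_force: [0.9, -0.0, 0.3]
finger_gap: 19.6
```

```bash
python3 -c "
from h import *
held()"
```

```text
25.9 [533.53409733 238.34767619  70.83046477] [ 1.79995885e+02  1.76660832e-02 -1.79971092e+02] 19.614914274962278
held front x 450.59020657474764
473 1266 y 229.0 249.4 mid 239.18554294235432 ztop 63.4
485 1222 y 229.2 249.2 mid 239.16255655850412 ztop 63.4
497 1132 y 229.4 249.0 mid 239.17016022391647 ztop 63.4
509 1094 y 229.2 249.1 mid 239.16060847407044 ztop 63.4
pegs/blank [(np.float64(127.5), 122), (np.float64(158.2), 111), (np.float64(175.0), 107), (np.float64(206.1), 95), (np.float64(222.8), 96), (np.float64(253.7), 94), (np.float64(270.9), 264), (np.float64(301.7), 104)]
```

Request:
send_rows([
  {"travel": [0, -0.6, 10], "delta_rot": [0, 0, 0], "fingers": 0.7},
  {"travel": [0, 0, 7], "delta_rot": [0, 0, 0], "fingers": 0.7},
  {"travel": [0, 0, 4], "delta_rot": [0, 0, 0], "fingers": 0.7},
  {"travel": [0, 0, 0], "delta_rot": [0, 0, 0], "fingers": 0.7},
  {"travel": [0, 0, 0], "delta_rot": [0, 0, 0], "fingers": 0.28},
  {"travel": [0, 0, 0], "delta_rot": [0, 0, 0], "fingers": 0.28},
  {"travel": [0, 0, 0], "delta_rot": [0, 0, 0], "fingers": 0.28},
  {"travel": [0, 0, 0], "delta_rot": [0, 0, 0], "fingers": 0.28},
  {"travel": [0, 0, -10], "delta_rot": [0, 0, 0], "fingers": 0.28},
  {"travel": [0, 0, -25], "delta_rot": [0, 0, 0], "fingers": 0.28},
  {"travel": [0, 0, -40], "delta_rot": [0, 0, 0], "fingers": 0.28},
  {"travel": [0, 0, -40], "delta_rot": [0, 0, 0], "fingers": 0.28},
  {"travel": [0, 0, -40], "delta_rot": [0, 0, 0], "fingers": 0.28},
  {"travel": [0, 0, -40], "delta_rot": [0, 0, 0], "fingers": 0.28},
  {"travel": [0, 0, -40], "delta_rot": [0, 0, 0], "fingers": 0},
  {"travel": [0, 0, -40], "delta_rot": [0, 0, 0], "fingers": -0.2},
  {"travel": [0, 0, 0], "delta_rot": [0, 0, 0], "fingers": -0.2},
])

```text
clock: 28.08
eef_pos: [533.8, 237.9, 328.4]
eef_rot: [3.14, 0.006, -3.141]
wrist_force: [0.2, -0.8, -0.1]
finger_gap: 56.1
```

```bash
python3 - <<'E'
from h import *
held();c=shot('wrist');P=pts(c,c['z_map']>0)
for y in (238.3,286):
    q=P[(abs(P[:,2]-42)<4)&(abs(P[:,1]-y)<13)&(abs(P[:,0]-532)<75)];print('top z',np.median(q[:,2]))
for cam in('side','scene'):
    c=shot(cam)
    for n in ('strip_foot','rail_end','magazine'): print(cam,n,find(n,cam,c)[:2])
# rail direction from side depth: aluminium rail top z~40
    P=pts(c,c['z_map']>0);q=P[(abs(P[:,2]-41)<3.5)&(P[:,0]>440)&(P[:,0]<570)&(P[:,1]>-185)&(P[:,1]<-120)]
    k=np.polyfit(q[:,0],q[:,1],1);print('rail',len(q),k,np.degrees(np.arctan(k[0])),np.polyval(k,[440,585]))
E=go([460,-165,330],165,step=50)
E
```

```text
28.075 [533.83610444 237.88249493 328.36872454] [ 179.88072091    0.3211523  -179.97797398] 56.0605042917061Traceback (most recent call last):
  File "<stdin>", line 2, in <module>
  File "h.py", line 39, in held
    print('held front x',np.percentile(q[:,0],1))
                         ~~~~~~~~~~~~~^^^^^^^^^^
    return _quantile_unchecked(
        a, q, axis, out, overwrite_input, method, keepdims, weights)
    return _ureduce(a,
                    func=_quantile_ureduce_func,
    ...<5 lines>...
                    overwrite_input=overwrite_input,
                    method=method)
    r = func(a, **kwargs)
    result = _quantile(arr,
                       quantiles=q,
    ...<2 lines>...
                       out=out,
                       weights=wgt)
    slices_having_nans = np.isnan(arr[-1, ...])
                                  ~~~^^^^^^^^^
IndexError: index -1 is out of bounds for axis 0 with size 0
```

```bash
python3 - <<'E'
from h import *
c=shot('wrist');P=pts(c,c['z_map']>0)
for y in (238.3,286):
    q=P[(abs(P[:,2]-42)<4)&(abs(P[:,1]-y)<13)&(abs(P[:,0]-532)<75)];print('top z',np.median(q[:,2]))
E=go([470,-140,290],169,step=50)
E
```

```text
top z 42.18323071440972
top z 42.11291984655466
2 rows rot [-0.0, -0.0, 5.51]
8 rows travel [-1.2, -47.8, 4.3]
```

Request:
send_rows([
  {"travel": [0, 0, 0], "delta_rot": [0, 0, 5.5], "fingers": -0.2},
  {"travel": [0, 0, 0], "delta_rot": [0, 0, 5.5], "fingers": -0.2},
  {"travel": [-1.2, -47.8, 4.3], "delta_rot": [0, 0, 0], "fingers": -0.2},
  {"travel": [-1.2, -47.8, 4.3], "delta_rot": [0, 0, 0], "fingers": -0.2},
  {"travel": [-1.2, -47.8, 4.3], "delta_rot": [0, 0, 0], "fingers": -0.2},
  {"travel": [-1.2, -47.8, 4.3], "delta_rot": [0, 0, 0], "fingers": -0.2},
  {"travel": [-1.2, -47.8, 4.3], "delta_rot": [0, 0, 0], "fingers": -0.2},
  {"travel": [-1.2, -47.8, 4.3], "delta_rot": [0, 0, 0], "fingers": -0.2},
  {"travel": [-1.2, -47.8, 4.3], "delta_rot": [0, 0, 0], "fingers": -0.2},
  {"travel": [-1.2, -47.8, 4.3], "delta_rot": [0, 0, 0], "fingers": -0.2},
  {"travel": [0, 0, 0], "delta_rot": [0, 0, 0], "fingers": -0.2},
  {"travel": [0, 0, 0], "delta_rot": [0, 0, 0], "fingers": -0.2},
])

```text
clock: 29.68
eef_pos: [469.8, -139.1, 289.4]
eef_rot: [3.141, -0.001, 2.95]
wrist_force: [0.1, 1.0, -0.4]
finger_gap: 56.3
```

```bash
python3 - <<'E'
from h import *
s=manip.read_state();print(s['clock'],s['eef_pos'],s['eef_rot'])
c=shot('wrist','w5.png')
for n in ('strip_foot','rail_end','magazine'): print(n,find(n,'wrist',c)[:2])
P=pts(c,c['z_map']>0);q=P[(abs(P[:,2]-40)<4)&(P[:,0]>440)&(P[:,0]<565)&(P[:,1]>-195)&(P[:,1]<-110)]
k=np.polyfit(q[:,0],q[:,1],1);print('rail',len(q),k,np.degrees(np.arctan(k[0])),np.polyval(k,[440,585]),q.min(0),np.median(q[:,2]))
u=np.array([np.cos(np.arctan(k[0])),np.sin(np.arctan(k[0]))]);n=np.array([-u[1],u[0]])
a=q[:,:2]@u;b=q[:,:2]@n;print('along',np.percentile(a,[.5,99.5]),'across',np.percentile(b,[1,50,99]))
# bottom blank top near front: z 60
A=P[:,:2]@u;B=P[:,:2]@n;b0=np.median(b)
for lo in range(int(a.max())-20,int(a.max())+60,4):
    m=(A>=lo)&(A<lo+4)&(abs(B-b0)<12)
    if m.sum()>3: print(lo,m.sum(),np.round(np.percentile(P[m,2],[5,50,95]),1))
E
```

```text
29.675 [ 469.83788431 -139.12545929  289.43981449] [ 3.14118330e+00 -1.30251624e-03  2.94959574e+00]
strip_foot [([581.0, -165.7, 76.2], 0.95)]
rail_end [([439.7, -137.7, 39.4], 0.68)]
magazine [([580.6, -168.1, -3.8], 0.95)]
rail 1922 [ -0.21584606 -37.5937536 ] -12.180206134023718 [-132.56602116 -163.86370024] [ 440.01371372 -166.81136246   37.33318364] 40.141134840746616
along [458.89082488 585.23358154] across [-44.54249102 -36.7696277  -28.91151112]
566 76 [11.2 39.9 41.4]
570 72 [11.3 39.8 41.5]
574 77 [11.7 39.9 41.1]
578 72 [11.4 39.7 41. ]
582 73 [11.8 39.6 41.1]
586 79 [11.8 39.9 41.4]
590 69 [11.6 39.8 41.5]
594 72 [11.5 40.  41.4]
598 68 [11.4 39.7 41.4]
602 271 [12.9 51.  74.5]
606 173 [12.  61.3 80.3]
610 145 [11.8 81.4 86.5]
614 139 [11.9 86.8 91.8]
618 195 [60.  80.8 97.2]
622 123 [ 78.3  98.8 103. ]
626 137 [ 21.3 104.5 108.9]
630 225 [ 79.8 100.1 114.3]
634 102 [ 34.  114.5 117.9]
638 51 [ 18.9  99.  100.9]
642 41 [ 44.   99.8 101.4]
```

View pics/w5.png

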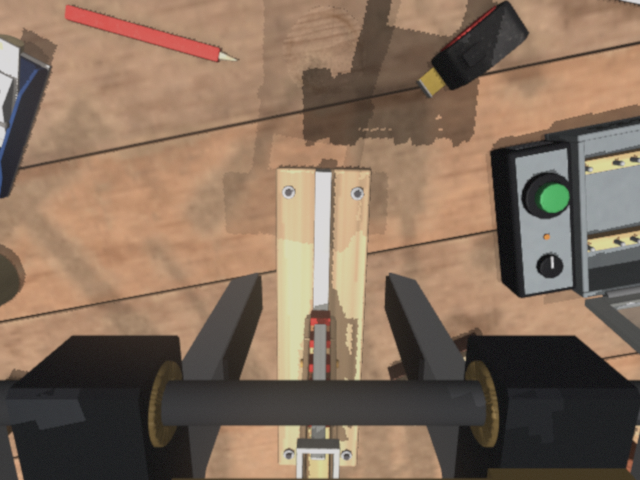

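The rail runs from (322,170) down to the stack at (320,320), with a yaw of about -12.2°. The bottom blank's front end is at about (583,-163). I'll approach with the tool leaned back 20°.

```bash
cat >> h.py <<'E'
YM=-12.2;U=np.array([np.cos(np.radians(YM)),np.sin(np.radians(YM)),0]);O=np.array([582.7,-163.3,0])
N=np.array([-U[1],U[0],0])
def mg(x,z,y=0): return O+U*x+N*y+np.array([0,0,z])
def tomag(p): d=np.array(p)-O;return np.round([d@U,d@N,p[2]],1)
E
python3 - <<'E'
from h import *
t=np.radians(20);A=U*np.sin(t)-np.array([0,0,np.cos(t)])
E=go(mg(7,50)-120*A,167.8,-20);E=go(mg(7,50),167.8,-20,frm=E,step=40)
go(mg(-134,50),167.8,-20,frm=E,step=6)
E
```

```text
3 rows rot [0.08, -6.67, 0.43]
4 rows travel [-8.2, -0.1, 36.8]
4 rows travel [-0.0, -0.0, 30.0]
23 rows travel [5.8, 0.0, -2.1]
```

Request:
send_rows([
  {"travel": [0, 0, 0], "delta_rot": [0.1, -6.7, 0.4], "fingers": -0.1},
  {"travel": [0, 0, 0], "delta_rot": [0.1, -6.7, 0.4], "fingers": -0.1},
  {"travel": [0, 0, 0], "delta_rot": [0.1, -6.7, 0.4], "fingers": -0.1},
  {"travel": [-8.2, 0, 36.8], "delta_rot": [0, 0, 0], "fingers": -0.1},
  {"travel": [-8.2, 0, 36.8], "delta_rot": [0, 0, 0], "fingers": -0.1},
  {"travel": [-8.2, 0, 36.8], "delta_rot": [0, 0, 0], "fingers": -0.1},
  {"travel": [-8.2, 0, 36.8], "delta_rot": [0, 0, 0], "fingers": -0.1},
  {"travel": [0, 0, 0], "delta_rot": [0, 0, 0], "fingers": -0.1},
  {"travel": [0, 0, 0], "delta_rot": [0, 0, 0], "fingers": -0.1},
])

```text
clock: 31.0
eef_pos: [549.6, -156.5, 164.4]
eef_rot: [-3.14, 0.352, 2.93]
wrist_force: [1.0, -0.2, 0.8]
finger_gap: 51.7
```

```bash
python3 - <<'E'
from h import *
T=Twt();s=manip.read_state();print(s['clock'],tomag(T[:3,3]),np.degrees(s['eef_rot']),s['joints'],'z axis mag',T[:3,2]@U,T[:3,2]@N)
E=go(mg(7,50),167.8,-20,step=40)
c=shot('wrist','w6.png')
P=pts(c,c['z_map']>0);A=(P-O)@U;B=(P-O)@N
for lo in range(-16,26,3):
    m=(A>=lo)&(A<lo+3)&(abs(B)<13)&(P[:,2]>30)
    if m.sum()>3: print(lo,m.sum(),'z',np.round(np.percentile(P[m,2],[5,50,95]),1),'y',np.round(np.percentile(B[m],[2,98]),1))
E
```

```text
31.0 [-33.8  -0.4 164.4] [-179.90216694   20.15627168  167.86424949] [-0.36389944  0.23626851  1.78856762  0.07264966  0.76977886 -1.76590181] z axis mag 0.3445830334652519 -0.001321105709630285
1 rows rot [-0.08, 0.16, 0.06]
4 rows travel [0.2, 0.1, 30.4]
-16 89 z [39.3 40.2 41.2] y [-7.8  6.8]
-13 86 z [39.5 40.3 41.4] y [-7.9  7.3]
-10 88 z [39.2 40.4 41.5] y [-7.9  7.3]
-7 77 z [39.5 40.4 41.2] y [-8.   7.4]
-4 84 z [39.4 40.2 41.3] y [-8.   7.4]
-1 653 z [40.5 53.2 74.1] y [-9.7  9.4]
2 263 z [59.9 75.3 79.5] y [-9.6  9. ]
5 254 z [59.7 79.8 83.7] y [-8.4  9.2]
8 232 z [59.5 84.7 88.7] y [-9.1  8.6]
11 238 z [59.9 88.9 92.6] y [-9.2  9.1]
14 367 z [61.7 80.3 96.6] y [-10.1   9.7]
17 192 z [ 80.2  98.5 101.3] y [-9.4  8.9]
20 203 z [ 79.9 102.5 105.9] y [-9.4  9. ]
23 203 z [ 79.8 106.7 109.9] y [-9.5  9. ]
```

View pics/w6.png

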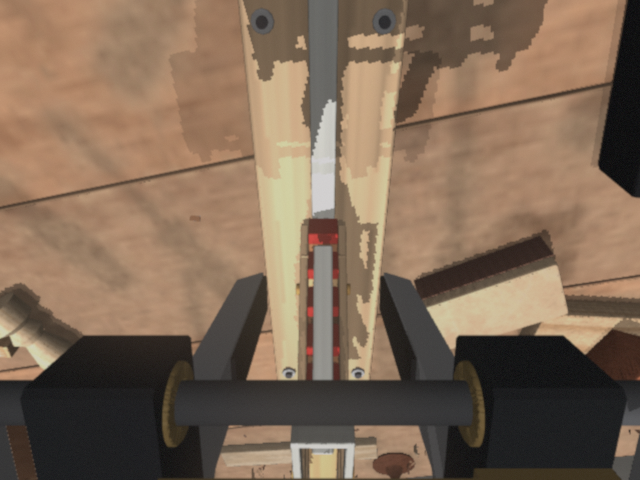

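The tool is aligned with the rail. The bottom blank's red end is at (322,235), under the strip and between the fingers.

Request:
send_rows([
  {"travel": [0.2, 0, 30.4], "delta_rot": [0, 0, 0], "fingers": -0.1},
  {"travel": [0.2, 0, 30.4], "delta_rot": [0, 0, 0], "fingers": -0.1},
  {"travel": [0.2, 0, 30.4], "delta_rot": [0, 0, 0], "fingers": -0.1},
  {"travel": [0.2, 0, 20], "delta_rot": [0, 0, 0], "fingers": -0.1},
  {"travel": [0, 0, 10.4], "delta_rot": [0, 0, 0], "fingers": -0.1},
  {"travel": [0, 0, 0], "delta_rot": [0, 0, 0], "fingers": -0.1},
  {"travel": [0, 0, 0], "delta_rot": [0, 0, 0], "fingers": -0.1},
])

```text
clock: 31.92
eef_pos: [589.9, -165.9, 50.0]
eef_rot: [-3.14, 0.352, 2.929]
wrist_force: [0.2, -0.7, -0.6]
finger_gap: 51.8
```

```bash
python3 - <<'E'
from h import *
T=Twt();print(tomag(T[:3,3]),manip.read_state()['wrist_force'])
E
```

```text
[ 7.6 -1.  50. ] [ 0.20614269 -0.67543827 -0.61070586]
```

Request:
send_rows([
  {"travel": [0, 0, 0], "delta_rot": [0, 0, 0], "fingers": 0.7},
  {"travel": [0, 0, 0], "delta_rot": [0, 0, 0], "fingers": 0.7},
  {"travel": [0, 0, 0], "delta_rot": [0, 0, 0], "fingers": 0.7},
  {"travel": [0, 0, 0], "delta_rot": [0, 0, 0], "fingers": 0.7},
  {"travel": [0, 0, 0], "delta_rot": [0, 0, 0], "fingers": 0.7},
  {"travel": [0, 0, 0], "delta_rot": [0, 0, 0], "fingers": 0.7},
  {"travel": [2.8, 0, -1], "delta_rot": [0, 0, 0], "fingers": 0.7},
  {"travel": [5.7, 0, -2.1], "delta_rot": [0, 0, 0], "fingers": 0.7},
  {"travel": [5.7, 0, -2.1], "delta_rot": [0, 0, 0], "fingers": 0.7},
  {"travel": [0, 0, 0], "delta_rot": [0, 0, 0], "fingers": 0.7},
], grip_force=30)

```text
clock: 33.17
eef_pos: [574.1, -162.4, 48.8]
eef_rot: [-3.14, 0.35, 2.929]
wrist_force: [-5.3, 0.9, 6.9]
finger_gap: 19.8
```

```bash
python3 - <<'E'
from h import *
T=Twt();print(tomag(T[:3,3]),manip.read_state()['wrist_force'])
E=go(mg(-134,50),step=6)
E
```

```text
[-8.5 -0.9 48.8] [-5.29258156  0.88735851  6.93486201]
20 rows travel [5.9, 0.0, -2.2]
```

Request:
send_rows([
  {"travel": [5.9, 0, -2.3], "delta_rot": [0, 0, 0], "fingers": 0.7},
  {"travel": [5.9, 0, -2.3], "delta_rot": [0, 0, 0], "fingers": 0.7},
  {"travel": [5.9, 0, -2.3], "delta_rot": [0, 0, 0], "fingers": 0.7},
  {"travel": [5.9, 0, -2.2], "delta_rot": [0, 0, 0], "fingers": 0.7},
  {"travel": [5.9, 0, -2.2], "delta_rot": [0, 0, 0], "fingers": 0.7},
  {"travel": [5.9, 0, -2.2], "delta_rot": [0, 0, 0], "fingers": 0.7},
  {"travel": [5.9, 0, -2.2], "delta_rot": [0, 0, 0], "fingers": 0.7},
  {"travel": [5.9, 0, -2.2], "delta_rot": [0, 0, 0], "fingers": 0.7},
  {"travel": [5.9, 0, -2.2], "delta_rot": [0, 0, 0], "fingers": 0.7},
  {"travel": [5.9, 0, -2.2], "delta_rot": [0, 0, 0], "fingers": 0.7},
  {"travel": [0, 0, 0], "delta_rot": [0, 0, 0], "fingers": 0.7},
])

```text
clock: 34.55
eef_pos: [513.7, -149.6, 50.6]
eef_rot: [-3.139, 0.354, 2.929]
wrist_force: [0.1, 0.4, 10.1]
finger_gap: 19.8
```

```bash
python3 - <<'E'
from h import *
T=Twt();print(tomag(T[:3,3]),manip.read_state()['wrist_force'])
E=go(mg(-134,50),step=6)
E
```

```text
[-70.4  -1.2  50.6] [ 0.10950772  0.41670085 10.10294762]
10 rows travel [6.0, 0.1, -2.2]
```

Request:
send_rows([
  {"travel": [5.9, 0, -2.2], "delta_rot": [0, 0, 0], "fingers": 0.7},
  {"travel": [5.9, 0, -2.2], "delta_rot": [0, 0, 0], "fingers": 0.7},
  {"travel": [5.9, 0, -2.2], "delta_rot": [0, 0, 0], "fingers": 0.7},
  {"travel": [5.9, 0, -2.2], "delta_rot": [0, 0, 0], "fingers": 0.7},
  {"travel": [5.9, 0, -2.2], "delta_rot": [0, 0, 0], "fingers": 0.7},
  {"travel": [5.9, 0, -2.2], "delta_rot": [0, 0, 0], "fingers": 0.7},
  {"travel": [5.9, 0, -2.2], "delta_rot": [0, 0, 0], "fingers": 0.7},
  {"travel": [5.9, 0, -2.2], "delta_rot": [0, 0, 0], "fingers": 0.7},
  {"travel": [5.9, 0, -2.2], "delta_rot": [0, 0, 0], "fingers": 0.7},
  {"travel": [5.9, 0, -2.2], "delta_rot": [0, 0, 0], "fingers": 0.7},
  {"travel": [3, 0, -1.1], "delta_rot": [0, 0, 0], "fingers": 0.7},
  {"travel": [0, 0, 0], "delta_rot": [0, 0, 0], "fingers": 0.7},
  {"travel": [0, 0, 0], "delta_rot": [0, 0, 0], "fingers": 0.7},
])

```text
clock: 36.17
eef_pos: [448.4, -135.4, 50.3]
eef_rot: [-3.14, 0.352, 2.929]
wrist_force: [-3.8, -0.3, 13.0]
finger_gap: 19.6
```

```bash
cat >> h.py <<'E'
def magview(save=None):
    T=Twt();s=manip.read_state();print(s['clock'],tomag(T[:3,3]),np.round(s['wrist_force'],1),s['finger_gap'])
    for cam in ('wrist','side'):
        c=shot(cam,save if cam=='side' else None);P=pts(c,c['z_map']>0);A=(P-O)@U;B=(P-O)@N
        m=(abs(B)<16)&(P[:,2]>55)&(P[:,2]<66)&(A>-150)&(A<20);print(cam,'top pts',m.sum())
        for lo in range(-150,20,10):
            k=m&(A>=lo)&(A<lo+10)
            if k.sum()>5: print(lo,k.sum(),np.round(np.median(P[k,2]),1),np.round(np.percentile(B[k],[3,97]),1),end='; ')
        print()
        if cam=='side': cv2.imwrite('pics/crop_'+(save or 'x.png'),cv2.resize(c['color'][200:340,240:460],None,fx=3,fy=3)[:,:,::-1])
E
python3 -c "
from h import *
magview('s1.png')"
```

```text
36.175 [-137.2   -1.1   50.3] [-3.8 -0.3 13. ] 19.633057602931014
wrist top pts 5049
-150 175 58.6 [-14.7  14.8]; -140 1093 59.8 [-9.9  9.1]; -130 738 60.2 [-9.8  8.9]; -120 688 60.1 [-9.8  8.7]; -110 365 60.1 [-9.9  8.9]; -70 348 60.2 [-9.8  8.7]; -60 405 60.2 [-10.    8.8]; -50 383 60.2 [-9.8  8.7]; -40 345 60.3 [-10.    8.4]; -30 324 60.2 [-9.7  8.6]; -20 185 60.2 [-10.4   9. ]; 
side top pts 517
-150 6 63.0 [ 7.6 12. ]; -140 30 62.0 [-14.   12.6]; -130 41 60.6 [-13.6   7.7]; -120 37 61.6 [-13.6   7.8]; -110 35 61.1 [-14.1   5.9]; -100 39 61.0 [-14.1   8.6]; -90 35 61.4 [-14.4   5.8]; -80 39 61.9 [-13.6   6.7]; -70 37 61.2 [-14.5   5.6]; -60 36 62.1 [-13.    6.9]; -50 41 61.5 [-13.8   6.2]; -40 38 61.4 [-13.8   5.5]; -30 37 61.9 [-13.3   7. ]; -20 38 61.4 [-13.3   7. ]; -10 21 61.1 [-13.3   7.3]; 10 6 64.6 [-14.1 -10.7];
```

View pics/crop_s1.png

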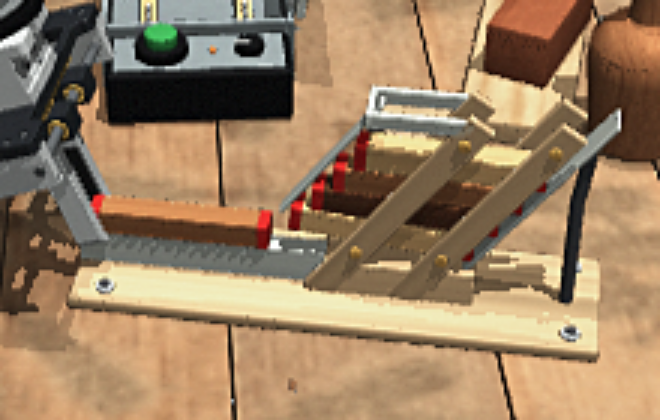

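The drawn blank lies on the rail clear of the stack, ending at (265,230) in the crop, and the other four have dropped and stayed in the magazine. I'll release and regrasp at its middle.

```bash
python3 - <<'E'
from h import *
T=Twt();E=T.copy();E[:3,3]=T[:3,3]-90*T[:3,2]
E=go(mg(-79,150),167.8,0,frm=E,rot=10,step=40);go(mg(-79,54),167.8,0,frm=E,step=32)
E
```

```text
3 rows rot [-0.03, 6.72, 0.0]
3 rows travel [-29.7, 0.3, -5.1]
3 rows travel [0.0, -0.0, 32.0]
```

Request:
send_rows([
  {"travel": [0, 0, 0], "delta_rot": [0, 0, 0], "fingers": 0.1},
  {"travel": [0, 0, 0], "delta_rot": [0, 0, 0], "fingers": 0.1},
  {"travel": [0, 0, 0], "delta_rot": [0, 0, 0], "fingers": 0.1},
  {"travel": [0, 0, 0], "delta_rot": [0, 0, 0], "fingers": 0.1},
  {"travel": [0, 0, -10], "delta_rot": [0, 0, 0], "fingers": 0},
  {"travel": [0, 0, -20], "delta_rot": [0, 0, 0], "fingers": 0},
  {"travel": [0, 0, -30], "delta_rot": [0, 0, 0], "fingers": 0},
  {"travel": [0, 0, -30], "delta_rot": [0, 0, 0], "fingers": 0},
  {"travel": [0, 0, 0], "delta_rot": [0, 10, 0], "fingers": 0},
  {"travel": [0, 0, 0], "delta_rot": [0, 10.1, 0], "fingers": 0},
  {"travel": [0, 0, 0], "delta_rot": [0, 0, 0], "fingers": 0},
  {"travel": [0, 0, 0], "delta_rot": [0, 0, 0], "fingers": 0},
])

```text
clock: 37.78
eef_pos: [417.9, -128.4, 134.1]
eef_rot: [-3.14, 0.002, 2.929]
wrist_force: [0.0, -0.1, 0.0]
finger_gap: 46.9
```

```bash
python3 - <<'E'
from h import *
magview('s2.png');print(np.degrees(manip.read_state()['eef_rot']))
E=go(mg(-79,120),167.8,0,step=40);go(mg(-79,54),167.8,0,frm=E,step=33)
E
```

```text
37.775 [-168.5   -0.7  134.1] [ 0.  -0.1  0. ] 46.88323988316349
wrist top pts 4003
-140 447 60.1 [-9.6  8.8]; -130 478 60.1 [-9.7  8.8]; -120 473 60.1 [-9.7  8.9]; -110 442 60.1 [-9.8  8.9]; -100 438 60.2 [-9.8  8.9]; -90 177 60.1 [-9.8  8.9]; -60 42 60.4 [-9.7  7.9]; -50 384 60.1 [-9.9  8.7]; -40 353 60.1 [-9.9  8.8]; -30 362 60.2 [-10.    8.8]; -20 353 60.3 [-10.1   8.9]; -10 54 60.3 [-9.8  9. ]; 
side top pts 503
-140 20 61.9 [-13.9   3. ]; -130 40 61.4 [-13.7   4.7]; -120 36 60.9 [-13.6   8.3]; -110 35 62.1 [-13.2   5.9]; -100 40 61.5 [-13.2  10.6]; -90 37 62.1 [-14.6   4.9]; -80 39 61.2 [-14.    9.2]; -70 36 62.1 [-12.1   4.9]; -60 38 61.3 [-12.8   9.1]; -50 36 61.0 [-14.2   6.2]; -40 38 61.7 [-13.1   7.6]; -30 42 61.3 [-13.9   6.9]; -20 40 61.0 [-14.9   6.6]; -10 18 60.7 [-14.5   8.3]; 10 8 63.8 [-11.9  -8.8]; 
[-1.79918988e+02  1.00254161e-01  1.67785885e+02]
3 rows travel [-29.9, 0.3, 4.8]
2 rows travel [0.0, -0.0, 33.0]
```

Request:
send_rows([
  {"travel": [-30.7, 0.1, 4.8], "delta_rot": [0, 0, 0], "fingers": 0},
  {"travel": [-30.7, 0, 4.8], "delta_rot": [0, 0, 0], "fingers": 0},
  {"travel": [-30.7, 0, 4.8], "delta_rot": [0, 0, 0], "fingers": 0},
  {"travel": [0, 0, 0], "delta_rot": [0, 0, 0], "fingers": 0},
  {"travel": [0, 0, 30], "delta_rot": [0, 0, 0], "fingers": 0},
  {"travel": [0, 0, 24], "delta_rot": [0, 0, 0], "fingers": 0},
  {"travel": [0, 0, 12], "delta_rot": [0, 0, 0], "fingers": 0},
  {"travel": [0, 0, 0], "delta_rot": [0, 0, 0], "fingers": 0},
  {"travel": [0, 0, 0], "delta_rot": [0, 0, 0], "fingers": 0},
  {"travel": [0, 0, 0], "delta_rot": [0, 0, 0], "fingers": 0.7},
  {"travel": [0, 0, 0], "delta_rot": [0, 0, 0], "fingers": 0.7},
  {"travel": [0, 0, 0], "delta_rot": [0, 0, 0], "fingers": 0.7},
  {"travel": [0, 0, 0], "delta_rot": [0, 0, 0], "fingers": 0.7},
  {"travel": [0, 0, 0], "delta_rot": [0, 0, 0], "fingers": 0.7},
  {"travel": [0, 0, 0], "delta_rot": [0, 0, 0], "fingers": 0.7},
])

```text
clock: 39.75
eef_pos: [508.4, -148.1, 54.0]
eef_rot: [-3.14, 0.0, 2.929]
wrist_force: [-0.2, 1.0, 4.0]
finger_gap: 19.7
```

```bash
python3 - <<'E'
from h import *
T=Twt();print(tomag(T[:3,3]))
E=T.copy();E[2,3]=220;print('lift to 220 first (z-)')
E=go([532,190.5,160],180,frm=E,step=45);go([532,190.5,160],180,frm=E,step=45)
E
```

```text
[-75.8  -0.8  54. ]
lift to 220 first (z-)
2 rows rot [-0.04, 0.0, -6.1]
8 rows travel [-3.0, 42.3, 7.5]
1 rows travel [0.0, 0.0, 0.0]
```

Request:
send_rows([
  {"travel": [0, 0, -16], "delta_rot": [0, 0, 0], "fingers": 0.7},
  {"travel": [0, 0, -30], "delta_rot": [0, 0, 0], "fingers": 0.7},
  {"travel": [0, 0, -40], "delta_rot": [0, 0, 0], "fingers": 0.7},
  {"travel": [0, 0, -40], "delta_rot": [0, 0, 0], "fingers": 0.7},
  {"travel": [0, 0, -40], "delta_rot": [0, 0, 0], "fingers": 0.7},
  {"travel": [0, 0, 0], "delta_rot": [0, 0, -6.1], "fingers": 0.7},
  {"travel": [0, 0, 0], "delta_rot": [0, 0, -6.1], "fingers": 0.7},
  {"travel": [-3, 42.3, 7.5], "delta_rot": [0, 0, 0], "fingers": 0.7},
  {"travel": [-3, 42.3, 7.5], "delta_rot": [0, 0, 0], "fingers": 0.7},
  {"travel": [-3, 42.3, 7.5], "delta_rot": [0, 0, 0], "fingers": 0.7},
  {"travel": [-3, 42.3, 7.5], "delta_rot": [0, 0, 0], "fingers": 0.7},
  {"travel": [-3, 42.3, 7.5], "delta_rot": [0, 0, 0], "fingers": 0.7},
  {"travel": [-3, 42.3, 7.5], "delta_rot": [0, 0, 0], "fingers": 0.7},
  {"travel": [-3, 42.3, 7.5], "delta_rot": [0, 0, 0], "fingers": 0.7},
  {"travel": [-3, 42.3, 7.5], "delta_rot": [0, 0, 0], "fingers": 0.7},
  {"travel": [0, 0, 0], "delta_rot": [0, 0, 0], "fingers": 0.7},
  {"travel": [0, 0, 40], "delta_rot": [0, 0, 0], "fingers": 0.7},
  {"travel": [0, 0, 40], "delta_rot": [0, 0, 0], "fingers": 0.7},
  {"travel": [0, 0, 0], "delta_rot": [0, 0, 0], "fingers": 0.7},
  {"travel": [0, 0, 0], "delta_rot": [0, 0, 0], "fingers": 0.7},
])

```text
clock: 42.25
eef_pos: [533.3, 190.1, 81.5]
eef_rot: [-3.141, 0.002, 3.141]
wrist_force: [-0.3, -0.9, -0.6]
finger_gap: 19.5
```

```bash
python3 -c "
from h import *
held()"
```

```text
42.25 [533.28719143 190.14075965  81.46187148] [-1.79946453e+02  1.07256068e-01  1.79964576e+02] 19.505603410553814
held front x 450.75063587146167
473 1073 y 180.8 201.3 mid 191.06206989135384 ztop 87.3
485 1412 y 181.0 201.1 mid 191.01478046313406 ztop 87.4
497 1327 y 181.2 200.8 mid 191.00025045145765 ztop 87.4
509 1253 y 180.9 201.0 mid 190.9788847948517 ztop 87.4
pegs/blank [(np.float64(127.2), 97), (np.float64(158.1), 90), (np.float64(175.0), 84), (np.float64(206.2), 64), (np.float64(224.6), 241), (np.float64(253.4), 88), (np.float64(271.0), 431), (np.float64(301.6), 112)]
```

Request:
send_rows([
  {"travel": [0, -0.3, 20], "delta_rot": [0, 0, 0], "fingers": 0.7},
  {"travel": [0, 0, 13], "delta_rot": [0, 0, 0], "fingers": 0.7},
  {"travel": [0, 0, 8], "delta_rot": [0, 0, 0], "fingers": 0.7},
  {"travel": [0, 0, 4], "delta_rot": [0, 0, 0], "fingers": 0.7},
  {"travel": [0, 0, 0], "delta_rot": [0, 0, 0], "fingers": 0.7},
  {"travel": [0, 0, 0], "delta_rot": [0, 0, 0], "fingers": 0.28},
  {"travel": [0, 0, 0], "delta_rot": [0, 0, 0], "fingers": 0.28},
  {"travel": [0, 0, 0], "delta_rot": [0, 0, 0], "fingers": 0.28},
  {"travel": [0, 0, 0], "delta_rot": [0, 0, 0], "fingers": 0.28},
  {"travel": [0, 0, -10], "delta_rot": [0, 0, 0], "fingers": 0.28},
  {"travel": [0, 0, -25], "delta_rot": [0, 0, 0], "fingers": 0.28},
  {"travel": [0, 0, -40], "delta_rot": [0, 0, 0], "fingers": 0.28},
  {"travel": [0, 0, -40], "delta_rot": [0, 0, 0], "fingers": 0.28},
  {"travel": [0, 0, -40], "delta_rot": [0, 0, 0], "fingers": 0.1},
  {"travel": [0, 0, -40], "delta_rot": [0, 0, 0], "fingers": -0.1},
  {"travel": [0, 0, 0], "delta_rot": [0, 0, 0], "fingers": -0.1},
])

```text
clock: 44.3
eef_pos: [533.3, 190.5, 233.1]
eef_rot: [3.141, 0.005, 3.141]
wrist_force: [0.4, 0.3, -0.7]
finger_gap: 51.4
```

```bash
cat >> h.py <<'E'
def tops():
    c=shot('wrist');P=pts(c,c['z_map']>0)
    for y in (142.7,190.5,238.3,286.2):
        q=P[(abs(P[:,1]-y)<13)&(abs(P[:,0]-532)<75)&(P[:,2]<52)&(P[:,2]>36.5)]
        if len(q)>30: print('y',y,'top',np.median(q[:,2]).round(1),'range',np.percentile(q,2,0).round(1),np.percentile(q,98,0).round(1))
E
python3 - <<'E'
from h import *
T=Twt();print(T[:3,3]);tops()
t=np.radians(20);A=U*np.sin(t)-np.array([0,0,np.cos(t)])
E=T
go([470,-140,245],167.8,-20)
E=go(mg(7,50)-120*A,167.8,-20)
E
```

```text
[533.30556429 190.54922847 233.1165016 ]
y 142.7 top 43.7 range [605.8 141.3  36.7] [606.9 155.5  50.8]
y 190.5 top 42.2 range [474.  181.2  40.4] [606.7 200.6  46.1]
y 238.3 top 42.1 range [470.9 228.6  38.9] [606.5 248.   43.9]
y 286.2 top 42.1 range [467.8 273.4  39.8] [595.8 292.7  43.9]
3 rows rot [0.7, -6.6, 4.02]
8 rows travel [-1.6, -42.0, -1.3]
3 rows rot [0.7, -6.6, 4.02]
8 rows travel [-7.6, -41.9, 11.8]
```

Request:
send_rows([
  {"travel": [0, 0, 0], "delta_rot": [0.7, -6.6, 4], "fingers": -0.1},
  {"travel": [0, 0, 0], "delta_rot": [0.7, -6.6, 4], "fingers": -0.1},
  {"travel": [0, 0, 0], "delta_rot": [0.7, -6.6, 4], "fingers": -0.1},
  {"travel": [-1.6, -42, -1.3], "delta_rot": [0, 0, 0], "fingers": -0.1},
  {"travel": [-1.6, -42, -1.3], "delta_rot": [0, 0, 0], "fingers": -0.1},
  {"travel": [-1.6, -42, -1.3], "delta_rot": [0, 0, 0], "fingers": -0.1},
  {"travel": [-1.6, -42, -1.3], "delta_rot": [0, 0, 0], "fingers": -0.1},
  {"travel": [-1.6, -42, -1.3], "delta_rot": [0, 0, 0], "fingers": -0.1},
  {"travel": [-1.6, -42, -1.3], "delta_rot": [0, 0, 0], "fingers": -0.1},
  {"travel": [-1.6, -42, -1.3], "delta_rot": [0, 0, 0], "fingers": -0.1},
  {"travel": [-1.6, -42, -1.3], "delta_rot": [0, 0, 0], "fingers": -0.1},
  {"travel": [0, 0, 0], "delta_rot": [0, 0, 0], "fingers": -0.1},
])

```text
clock: 45.85
eef_pos: [469.2, -141.9, 243.0]
eef_rot: [-3.14, 0.345, 2.927]
wrist_force: [-0.1, 0.7, 0.5]
finger_gap: 51.8
```

```bash
python3 - <<'E'
from h import *
t=np.radians(20);A=U*np.sin(t)-np.array([0,0,np.cos(t)])
E=go(mg(7,50)-100*A,167.8,-20,step=40);go(mg(7,50),167.8,-20,frm=E,step=34)
c=shot('wrist')
P=pts(c,c['z_map']>0);A=(P-O)@U;B=(P-O)@N
for lo in range(-10,26,2):
    m=(A>=lo)&(A<lo+2)&(abs(B)<13)&(P[:,2]>30)
    if m.sum()>3: print(lo,m.sum(),'z',np.round(np.percentile(P[m,2],[5,50,95]),1),'y',np.round(np.percentile(B[m],[2,98]),1))
m=(abs(B)<11)&(P[:,2]>45)&(P[:,2]<59)&(A<30)&(A>-20);print('front face A',np.percentile(A[m],[5,50,95]))
E
```

```text
1 rows rot [-0.11, -0.22, -0.1]
4 rows travel [-12.3, 0.8, 30.8]
3 rows travel [0.0, -0.0, 33.3]
-10 30 z [39.4 40.2 41.5] y [-7.3  7.1]
-8 31 z [39.3 40.4 41.8] y [-6.7  7.1]
-6 23 z [39.5 40.4 41.3] y [-6.5  7.1]
-4 25 z [39.7 40.4 41.7] y [-7.3  6.7]
-2 29 z [39.1 40.5 41.2] y [-6.8  6.7]
0 65 z [39.7 73.4 76. ] y [-7.4  6.9]
2 76 z [39.7 75.4 78.5] y [-6.4  6.3]
4 76 z [39.9 78.2 81.3] y [-6.9  7.3]
6 102 z [39.6 79.7 84. ] y [-7.4  7.7]
8 186 z [40.2 72.2 86.1] y [-10.    9.6]
10 105 z [39.6 86.4 90.2] y [-8.9  9.3]
12 88 z [39.7 88.6 93. ] y [-9.1  8.6]
14 95 z [40.2 92.1 96. ] y [-7.6  8.5]
16 81 z [39.6 95.1 98. ] y [-9.9  7. ]
18 97 z [ 39.8  97.5 101.4] y [-9.1  8.5]
20 90 z [ 39.6 100.7 104.2] y [-8.3  7.8]
22 133 z [ 40.   90.3 106.6] y [-9.8  8.4]
24 171 z [ 40.   96.3 109.8] y [-10.7   9.3]Traceback (most recent call last):
  File "<stdin>", line 9, in <module>
    return _quantile_unchecked(
        a, q, axis, out, overwrite_input, method, keepdims, weights)
    return _ureduce(a,
                    func=_quantile_ureduce_func,
    ...<5 lines>...
                    overwrite_input=overwrite_input,
                    method=method)
    r = func(a, **kwargs)
    result = _quantile(arr,
                       quantiles=q,
    ...<2 lines>...
                       out=out,
                       weights=wgt)
    slices_having_nans = np.isnan(arr[-1, ...])
                                  ~~~^^^^^^^^^
IndexError: index -1 is out of bounds for axis 0 with size 0
```

```bash
python3 - <<'E'
from h import *
c=shot('side');a=cv2.resize(c['color'][205:325,310:450],None,fx=4,fy=4,interpolation=2)
c2=shot('wrist');b=cv2.resize(c2['color'][230:450,240:400],(int(160*480/220),480))
cv2.imwrite('pics/mag.png',np.hstack([a[:480],b])[:,:,::-1]);print(a.shape,b.shape)
P=pts(c,c['z_map']>0);A=(P-O)@U;B=(P-O)@N
for z in range(42,150,6):
    m=(P[:,2]>=z)&(P[:,2]<z+6)&(abs(B)<20)&(A>-20)&(A<25)
    if m.sum()>2: print(z,m.sum(),A[m].min().round(1),B[m].min().round(1))
E
```

```text
(480, 560, 3) (480, 349, 3)
42 63 -19.7 -13.5
60 12 8.8 -12.3
66 14 8.5 -14.8
72 25 0.7 -15.6
78 50 3.8 -15.1
84 11 7.2 -10.8
90 7 11.7 -7.5
96 10 15.5 -7.0
102 8 18.7 -8.5
```

View pics/mag.png

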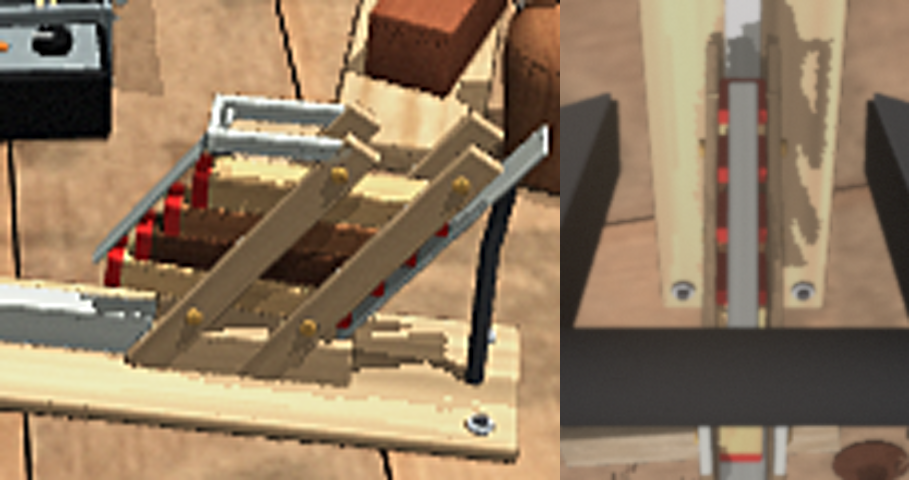

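```bash
python3 - <<'E'
from h import *
for cam in('side','scene','wrist'):
    c=shot(cam)
    P=pts(c,c['z_map']>0);A=(P-O)@U;B=(P-O)@N
    col=c['color'][c['z_map']>0].astype(int);red=(col[:,0]>110)&(col[:,1]<60)&(col[:,2]<60)
    m=red&(abs(B)<16)&(A>-20)&(A<240)&(P[:,2]>35)&(P[:,2]<180)
    f=m&(A<100);Q=np.c_[A[f],B[f],P[f,2]];Q=Q[Q[:,2].argsort()]
    print(cam,'front reds n',len(Q));h,e=np.histogram(Q[:,2],np.arange(40,160,3));print([(int(x),int(n),round(float(np.median(Q[(Q[:,2]>=x)&(Q[:,2]<x+3),0])),1)) for x,n in zip(e,h) if n])
    r=m&(A>110);Q=np.c_[A[r],B[r],P[r,2]]
    if len(Q): h,e=np.histogram(Q[:,2],np.arange(40,160,5));print('rear',[(int(x),int(n),round(float(np.median(Q[(Q[:,2]>=x)&(Q[:,2]<x+5),0])),1)) for x,n in zip(e,h) if n])
    t=(abs(B)<9)&(A>75)&(A<115)&(P[:,2]>90)&(P[:,2]<155);print('top z at x75..115',np.percentile(P[t,2],[10,50,90]) if t.sum() else None,t.sum())
E
```

```text
side front reds n 53
[(76, 1, 12.7), (79, 5, 15.2), (82, 8, 14.5), (88, 1, 29.9), (97, 5, 28.8), (100, 8, 30.2), (103, 1, 25.4), (106, 2, 40.0), (115, 3, 45.5), (118, 12, 43.4), (121, 1, 39.8), (136, 4, 58.8), (139, 1, 55.6), (142, 1, 59.9)]
top z at x75..115 [125.12912437 137.87454594 139.73688028] 95
scene front reds n 20
[(73, 1, 15.8), (79, 3, 13.5), (94, 3, 33.1), (97, 2, 31.3), (100, 2, 29.3), (112, 4, 44.7), (115, 3, 45.5), (118, 1, 43.6), (139, 1, 57.4)]
top z at x75..115 [132.73268386 134.14869577 136.88910227] 29
wrist front reds n 77
[(76, 1, 10.0), (79, 13, 12.4), (97, 14, 27.9), (115, 9, 39.8), (118, 10, 41.2), (136, 30, 55.8)]
rear [(130, 7, 177.8), (135, 1, 175.0)]
top z at x75..115 [136.47274402 136.62932665 136.90164629] 9
```

The stack is hung up: the front of blank 2 is still at z≈60–80, pitched rear-down and wedged behind the strip. I'll grip it at its open front, ease it straight down onto the floor, and then draw it out under the strip.

```bash
python3 - <<'E'
from h import *
t=np.radians(20);A=U*np.sin(t)-np.array([0,0,np.cos(t)])
E=go(mg(12.5,67)-90*A,167.8,-20,step=40);go(mg(12.5,67),167.8,-20,frm=E,step=30)
E
```

```text
1 rows rot [-0.02, -0.15, 0.17]
3 rows travel [-19.8, 0.0, 39.9]
4 rows travel [-0.0, -0.0, 22.5]
```

Request:
send_rows([
  {"travel": [-19.8, 0, 39.9], "delta_rot": [0, 0, 0], "fingers": -0.1},
  {"travel": [-19.8, 0, 39.9], "delta_rot": [0, 0, 0], "fingers": -0.1},
  {"travel": [-19.8, 0, 39.9], "delta_rot": [0, 0, 0], "fingers": -0.1},
  {"travel": [0, 0, 0], "delta_rot": [0, 0, 0], "fingers": -0.1},
  {"travel": [0, 0, 0], "delta_rot": [0, 0, 0], "fingers": -0.1},
])

```text
clock: 46.78
eef_pos: [564.4, -159.8, 152.2]
eef_rot: [-3.14, 0.347, 2.931]
wrist_force: [0.3, -0.2, -0.2]
finger_gap: 51.9
```

```bash
python3 - <<'E'
from h import *
T=Twt();print(tomag(T[:3,3]))
go(mg(12.5,67),step=30)
c=shot('wrist');P=pts(c,c['z_map']>0);A=(P-O)@U;B=(P-O)@N
col=c['color'][c['z_map']>0].astype(int);red=(col[:,0]>110)&(col[:,1]<60)&(col[:,2]<60)
m=red&(abs(B)<16)&(A>-20)&(A<35)&(P[:,2]>35)
print(np.c_[A[m],B[m],P[m,2]][::12].round(1).tolist())
E
```

```text
[-18.6  -0.5 152.2]
4 rows travel [-0.1, 0.1, 22.7]
[[9.7, -9.2, 78.5], [11.8, 6.4, 79.6], [13.3, 7.0, 80.7], [15.6, 8.9, 79.8], [24.8, 6.2, 98.7], [28.2, 6.8, 99.4], [31.0, 8.7, 98.2]]
```

Request:
send_rows([
  {"travel": [-0.3, 0, 30], "delta_rot": [0, 0, 0], "fingers": -0.1},
  {"travel": [-0.3, 0, 30], "delta_rot": [0, 0, 0], "fingers": -0.1},
  {"travel": [0, 0, 20], "delta_rot": [0, 0, 0], "fingers": -0.1},
  {"travel": [0, 0, 10.5], "delta_rot": [0, 0, 0], "fingers": -0.1},
  {"travel": [0, 0, 0], "delta_rot": [0, 0, 0], "fingers": -0.1},
  {"travel": [0, 0, 0], "delta_rot": [0, 0, 0], "fingers": 0.7},
  {"travel": [0, 0, 0], "delta_rot": [0, 0, 0], "fingers": 0.7},
  {"travel": [0, 0, 0], "delta_rot": [0, 0, 0], "fingers": 0.7},
  {"travel": [0, 0, 0], "delta_rot": [0, 0, 0], "fingers": 0.7},
  {"travel": [0, 0, 0], "delta_rot": [0, 0, 0], "fingers": 0.7},
  {"travel": [0, 0, 0], "delta_rot": [0, 0, 0], "fingers": 0.7},
], grip_force=30)

```text
clock: 48.2
eef_pos: [595.1, -167.2, 66.7]
eef_rot: [-3.14, 0.347, 2.93]
wrist_force: [-1.4, -1.1, 0.3]
finger_gap: 20.0
```

```bash
python3 - <<'E'
from h import *
T=Twt();p=T[:3,3];print(tomag(p),manip.read_state()['wrist_force'])
E=go(p+U*1-np.array([0,0,3]),step=10);go(p-np.array([0,0,18]),step=3)
E
```

```text
[12.9 -1.2 66.7] [-1.39446558 -1.11568959  0.32100067]
1 rows travel [0.1, 0.0, 3.2]
6 rows travel [1.0, 0.0, 2.8]
```

Request:
send_rows([
  {"travel": [0.1, 0, 3.2], "delta_rot": [0, 0, 0], "fingers": 0.7},
  {"travel": [1, 0, 2.8], "delta_rot": [0, 0, 0], "fingers": 0.7},
  {"travel": [0, 0, 0], "delta_rot": [0, 0, 0], "fingers": 0.7},
])

```text
clock: 48.58
eef_pos: [595.1, -166.9, 59.8]
eef_rot: [-3.141, 0.344, 2.93]
wrist_force: [-8.8, 1.1, 3.2]
finger_gap: 19.8
```

Request:
send_rows([
  {"travel": [1.4, 0, 2.6], "delta_rot": [0, 0, 0], "fingers": 0.7},
  {"travel": [1.4, 0, 2.6], "delta_rot": [0, 0, 0], "fingers": 0.7},
  {"travel": [1.2, 0, 2.7], "delta_rot": [0, 0, 0], "fingers": 0.7},
  {"travel": [0, 0, 0], "delta_rot": [0, 0, 0], "fingers": 0.7},
])

```text
clock: 49.08
eef_pos: [594.7, -167.0, 51.5]
eef_rot: [-3.14, 0.346, 2.93]
wrist_force: [-5.3, -0.2, 2.1]
finger_gap: 19.8
```

```bash
python3 - <<'E'
from h import *
T=Twt();p=T[:3,3];print(tomag(p),manip.read_state()['wrist_force'])
c=shot('wrist');P=pts(c,c['z_map']>0);A=(P-O)@U;B=(P-O)@N
col=c['color'][c['z_map']>0].astype(int);red=(col[:,0]>100)&(col[:,1]<60)&(col[:,2]<60)
m=red&(abs(B)<16)&(A>-20)&(A<80)&(P[:,2]>35)
print(np.c_[A[m],B[m],P[m,2]][::8].round(1).tolist())
E
```

```text
[12.5 -1.  51.5] [-5.34377896 -0.16968641  2.1068268 ]
[[7.0, -8.0, 62.2], [5.7, -4.8, 63.3], [6.7, -8.3, 63.0], [7.3, -5.3, 62.4], [6.9, -2.2, 62.8], [6.8, 0.9, 62.9], [6.5, 4.0, 63.1], [6.9, 7.1, 62.7], [6.8, -7.9, 63.3], [6.9, -2.9, 63.2], [5.7, 0.2, 64.4], [7.4, 3.3, 62.8], [7.1, 6.3, 63.1], [6.3, -9.4, 64.3], [6.5, -2.5, 64.2], [7.1, 0.5, 63.6], [6.8, 3.6, 63.9], [6.4, 6.7, 64.3], [7.1, -9.1, 64.1], [7.4, -0.6, 63.8], [7.0, 2.5, 64.2], [7.2, 5.5, 64.0], [6.5, 8.6, 64.7], [7.2, -1.0, 64.6], [7.6, 2.1, 64.2], [7.3, 5.2, 64.4], [6.7, 8.2, 65.0], [8.4, -1.4, 64.0], [7.9, 1.7, 64.4], [8.0, 4.8, 64.3], [7.7, 7.9, 64.5], [9.5, 6.0, 63.4], [10.1, -10.0, 63.4], [8.7, 8.3, 64.7], [9.7, 7.9, 64.2], [10.5, 7.2, 64.0], [9.9, 6.3, 65.1], [10.9, -9.9, 64.8], [11.1, 8.7, 64.6], [12.9, 7.7, 63.4], [12.9, 6.8, 63.9], [12.9, 6.8, 64.4], [12.9, 7.6, 64.9], [32.9, -8.1, 103.4], [33.6, -8.5, 103.4], [32.4, 7.3, 104.0], [31.8, -8.7, 104.6], [33.0, 7.0, 104.0], [32.5, -7.7, 104.6], [32.3, 7.9, 104.6], [33.4, 7.6, 104.4], [33.3, 7.3, 104.8], [34.4, 7.0, 104.6], [33.5, 6.9, 105.4], [34.3, 7.3, 105.3], [35.5, 7.7, 105.1], [36.1, 8.0, 105.1], [36.2, 8.4, 105.4], [38.4, 8.8, 104.7], [38.4, 6.7, 105.3], [38.4, 7.4, 105.7]]
```

Request:
send_rows([
  {"travel": [1, 0, 2.4], "delta_rot": [0, 0, 0], "fingers": 0.7},
  {"travel": [0.6, 0, 1.7], "delta_rot": [0, 0, 0], "fingers": 0.7},
  {"travel": [0, 0, 0], "delta_rot": [0, 0, 0], "fingers": 0.7},
])

```text
clock: 49.5
eef_pos: [594.7, -167.0, 47.6]
eef_rot: [-3.14, 0.346, 2.93]
wrist_force: [-7.4, 1.0, 3.7]
finger_gap: 19.3
```

```bash
python3 - <<'E'
from h import *
T=Twt();p=T[:3,3];print(tomag(p),manip.read_state()['wrist_force'])
c=shot('wrist');P=pts(c,c['z_map']>0);A=(P-O)@U;B=(P-O)@N
col=c['color'][c['z_map']>0].astype(int);red=(col[:,0]>100)&(col[:,1]<60)&(col[:,2]<60)
m=red&(abs(B)<16)&(A>-20)&(A<18)&(P[:,2]>35);print('front',A[m].min(),'top z',np.percentile(P[m,2],[5,50,95]))
c=shot('side');a=cv2.resize(c['color'][205:325,270:450],None,fx=4,fy=4,interpolation=2);cv2.imwrite('pics/mag2.png',a[:,:,::-1])
go(p-U*146+[0,0,.5],step=6)
E
```

```text
[12.6 -1.1 47.6] [-7.40459     0.95232268  3.720231  ]
front 5.044371479380258 top z [58.8575818  60.16651843 61.03919629]
23 rows travel [6.0, 0.0, -2.2]
```

View pics/mag2.png

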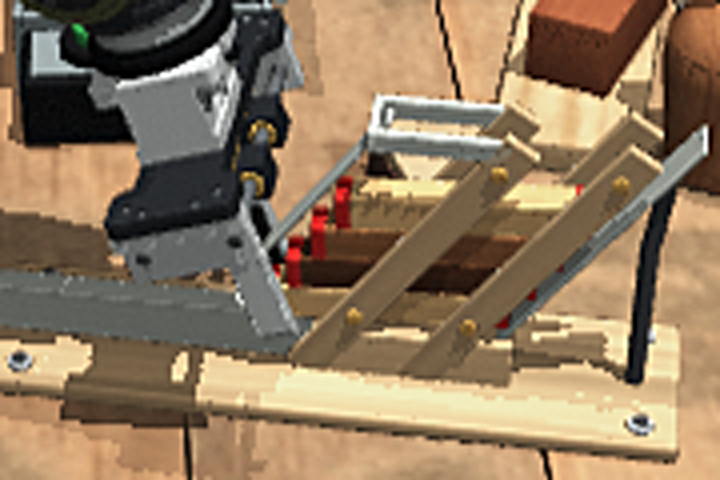

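The stack has dropped a level with it: the blank now sits on the floor with its top at 60 and its front under the strip. I'll draw it out.

Request:
send_rows([
  {"travel": [3, 0, -1.1], "delta_rot": [0, 0, 0], "fingers": 0.7},
  {"travel": [5.6, 0, -2.1], "delta_rot": [0, 0, 0], "fingers": 0.7},
  {"travel": [5.6, 0, -2.1], "delta_rot": [0, 0, 0], "fingers": 0.7},
  {"travel": [5.6, 0, -2.1], "delta_rot": [0, 0, 0], "fingers": 0.7},
  {"travel": [5.6, 0, -2.1], "delta_rot": [0, 0, 0], "fingers": 0.7},
  {"travel": [5.6, 0, -2.1], "delta_rot": [0, 0, 0], "fingers": 0.7},
  {"travel": [5.6, 0, -2.1], "delta_rot": [0, 0, 0], "fingers": 0.7},
  {"travel": [5.6, 0, -2.1], "delta_rot": [0, 0, 0], "fingers": 0.7},
  {"travel": [5.6, 0, -2.1], "delta_rot": [0, 0, 0], "fingers": 0.7},
  {"travel": [5.6, 0, -2.1], "delta_rot": [0, 0, 0], "fingers": 0.7},
  {"travel": [5.6, 0, -2.1], "delta_rot": [0, 0, 0], "fingers": 0.7},
  {"travel": [0, 0, 0], "delta_rot": [0, 0, 0], "fingers": 0.7},
])

```text
clock: 51.1
eef_pos: [533.0, -153.8, 48.3]
eef_rot: [-3.14, 0.347, 2.93]
wrist_force: [-0.4, -0.3, -0.7]
finger_gap: 19.6
```

```bash
python3 - <<'E'
from h import *
magview('s3.png')
p=Twt()[:3,3]
go(mg(-133.4,48),step=6)
E
```

```text
51.1 [-50.6  -1.2  48.3] [-0.4 -0.3 -0.7] 19.618571607143643
wrist top pts 4162
-70 508 61.1 [-15.5  15.6]; -60 1228 60.4 [-10.4   9.2]; -50 816 60.9 [-10.    8.8]; -40 750 60.9 [-9.9  8.7]; -30 561 60.9 [-9.8  8.7]; 0 25 64.4 [-7.4  8.5]; 10 274 64.2 [-10.2   9.1]; 
side top pts 254
-60 6 63.7 [0.2 9.2]; -50 38 62.5 [-14.   15.9]; -40 39 62.9 [-14.6   4. ]; -30 40 61.6 [-13.5   9.1]; -20 39 61.9 [-14.1   5.1]; -10 34 62.7 [-14.7   6.5]; 0 40 61.8 [-14.6   7.9]; 10 18 61.3 [-13.4  -7.2]; 
14 rows travel [5.6, 0.1, -2.0]
```

Request:
send_rows([
  {"travel": [5.6, 0, -2], "delta_rot": [0, 0, 0], "fingers": 0.7},
  {"travel": [5.6, 0, -2], "delta_rot": [0, 0, 0], "fingers": 0.7},
  {"travel": [5.6, 0, -2], "delta_rot": [0, 0, 0], "fingers": 0.7},
  {"travel": [5.6, 0, -2], "delta_rot": [0, 0, 0], "fingers": 0.7},
  {"travel": [5.6, 0, -2], "delta_rot": [0, 0, 0], "fingers": 0.7},
  {"travel": [5.6, 0, -2], "delta_rot": [0, 0, 0], "fingers": 0.7},
  {"travel": [5.6, 0, -2], "delta_rot": [0, 0, 0], "fingers": 0.7},
  {"travel": [5.6, 0, -2], "delta_rot": [0, 0, 0], "fingers": 0.7},
  {"travel": [5.6, 0, -2], "delta_rot": [0, 0, 0], "fingers": 0.7},
  {"travel": [5.6, 0, -2], "delta_rot": [0, 0, 0], "fingers": 0.7},
  {"travel": [5.6, 0, -2], "delta_rot": [0, 0, 0], "fingers": 0.7},
  {"travel": [5.6, 0, -2], "delta_rot": [0, 0, 0], "fingers": 0.7},
  {"travel": [5.6, 0, -2], "delta_rot": [0, 0, 0], "fingers": 0.7},
  {"travel": [5.6, 0, -2], "delta_rot": [0, 0, 0], "fingers": 0.7},
  {"travel": [0, 0, 0], "delta_rot": [0, 0, 0], "fingers": 0.7},
])

```text
clock: 53.08
eef_pos: [451.7, -136.3, 48.0]
eef_rot: [-3.14, 0.347, 2.93]
wrist_force: [0.2, -0.4, -1.0]
finger_gap: 19.6
```

```bash
python3 - <<'E'
from h import *
magview('s4.png')
E
```

```text
53.075 [-133.8   -1.3   48. ] [ 0.2 -0.4 -1. ] 19.636542582392337
wrist top pts 5805
-150 594 59.3 [-15.3  15.2]; -140 1285 60.5 [-10.3   8.9]; -130 818 60.6 [-10.1   8.7]; -120 738 60.7 [-10.    8.7]; -110 321 60.7 [-9.9  8.5]; -80 38 61.5 [-9.4  8.1]; -70 466 61.2 [-10.1   8.7]; -60 429 61.3 [-9.9  8.6]; -50 405 61.4 [-10.1   8.6]; -40 365 61.5 [-9.9  8.5]; -30 338 61.5 [-10.    8.7]; -20 8 61.2 [-10.1   2.7]; 
side top pts 548
-140 18 63.1 [-5.8  9.6]; -130 43 62.1 [-14.3  15.6]; -120 38 61.7 [-13.6   8.7]; -110 37 61.4 [-13.8   4.9]; -100 39 62.4 [-13.2   7.4]; -90 39 62.6 [-13.7   6.7]; -80 38 62.9 [-14.    8.1]; -70 44 62.4 [-13.7   9.9]; -60 37 63.6 [-15.1   4.2]; -50 40 62.1 [-13.2   7. ]; -40 37 62.2 [-14.3   7.1]; -30 36 62.4 [-13.7   7.2]; -20 41 63.0 [-13.4   7.6]; -10 9 58.6 [-11.9  10.6]; 0 10 62.1 [-13.5   4.6]; 10 41 61.9 [-13.8   6.1];
```

View pics/crop_s4.png

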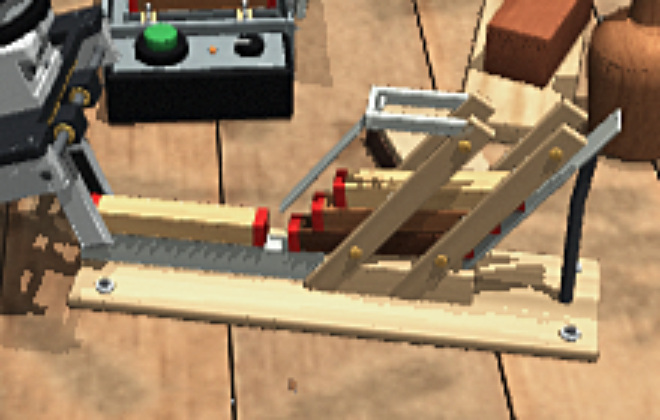

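The blank is clear of the stack, with its end at (262,228), and three remain in the magazine. I'll release and regrasp at the middle.

Request:
send_rows([
  {"travel": [0, 0, 0], "delta_rot": [0, 0, 0], "fingers": 0.1},
  {"travel": [0, 0, 0], "delta_rot": [0, 0, 0], "fingers": 0.1},
  {"travel": [0, 0, 0], "delta_rot": [0, 0, 0], "fingers": 0.1},
  {"travel": [0, 0, 0], "delta_rot": [0, 0, 0], "fingers": 0.1},
  {"travel": [0, 0, -10], "delta_rot": [0, 0, 0], "fingers": 0},
  {"travel": [0, 0, -20], "delta_rot": [0, 0, 0], "fingers": 0},
  {"travel": [0, 0, -30], "delta_rot": [0, 0, 0], "fingers": 0},
  {"travel": [0, 0, -30], "delta_rot": [0, 0, 0], "fingers": 0},
  {"travel": [0, 0, 0], "delta_rot": [0, 10, 0], "fingers": 0},
  {"travel": [0, 0, 0], "delta_rot": [0, 9.9, 0], "fingers": 0},
  {"travel": [0, 0, 0], "delta_rot": [0, 0, 0], "fingers": 0},
  {"travel": [0, 0, 0], "delta_rot": [0, 0, 0], "fingers": 0},
])

```text
clock: 54.68
eef_pos: [421.6, -129.6, 132.3]
eef_rot: [-3.14, 0.002, 2.93]
wrist_force: [-0.0, -0.6, -0.0]
finger_gap: 47.0
```

```bash
python3 - <<'E'
from h import *
magview('s5.png');print(np.degrees(manip.read_state()['eef_rot']))
E=go(mg(-77,120,-.5),167.8,0,step=40);go(mg(-77,54),167.8,0,frm=E,step=33)
c=shot('wrist');P=pts(c,c['z_map']>0);A=(P-O)@U;B=(P-O)@N
m=(abs(B)<11)&(P[:,2]>57)&(P[:,2]<63)&(A>-160)&(A<-5);print('span',np.percentile(A[m],[.3,99.7]))
E
```

```text
54.675 [-164.5   -1.1  132.3] [-0.  -0.6 -0. ] 47.041230736782026
wrist top pts 4233
-140 575 60.0 [-9.8  8.9]; -130 492 60.1 [-10.1   8.5]; -120 484 60.1 [-10.    8.5]; -110 457 60.1 [-9.7  9.1]; -100 449 60.1 [-9.9  8.6]; -90 308 60.1 [-10.1   8.7]; -50 334 60.1 [-9.4  8.4]; -40 380 60.2 [-10.1   8.9]; -30 367 60.1 [-10.1   9.2]; -20 374 60.3 [-10.3   9.2]; -10 13 59.8 [-8.9  8.4]; 
side top pts 549
-140 28 61.7 [-13.7   5.5]; -130 40 61.8 [-14.1   9. ]; -120 36 61.2 [-13.5   6.6]; -110 37 61.6 [-13.    7.4]; -100 42 61.3 [-14.6   5.4]; -90 33 62.1 [-14.3   4.7]; -80 41 61.5 [-14.7   7.1]; -70 39 61.3 [-14.    5.1]; -60 38 61.6 [-13.9   7.2]; -50 38 61.5 [-13.8   6.8]; -40 39 61.6 [-14.2   6. ]; -30 40 61.5 [-15.7   7. ]; -20 37 61.3 [-13.7   6.3]; -10 11 59.6 [-14.5   9.3]; 0 10 61.7 [-14.3   3.7]; 10 40 61.9 [-12.6   5.6]; 
[-1.79924405e+02  7.88596701e-02  1.67865435e+02]
3 rows travel [-29.2, 0.2, 4.2]
2 rows travel [-0.0, 0.2, 33.0]
span [-139.14003075   -9.74599125]
```

Request:
send_rows([
  {"travel": [-30, 0.2, 4.2], "delta_rot": [0, 0, 0], "fingers": 0},
  {"travel": [-30, 0.2, 4.2], "delta_rot": [0, 0, 0], "fingers": 0},
  {"travel": [-30, 0.1, 4.2], "delta_rot": [0, 0, 0], "fingers": 0},
  {"travel": [0, 0, 0], "delta_rot": [0, 0, 0], "fingers": 0},
  {"travel": [0, 0, 30], "delta_rot": [0, 0, 0], "fingers": 0},
  {"travel": [0, 0, 24], "delta_rot": [0, 0, 0], "fingers": 0},
  {"travel": [0, 0, 12], "delta_rot": [0, 0, 0], "fingers": 0},
  {"travel": [0, 0, 0], "delta_rot": [0, 0, 0], "fingers": 0},
  {"travel": [0, 0, 0], "delta_rot": [0, 0, 0], "fingers": 0},
  {"travel": [0, 0, 0], "delta_rot": [0, 0, 0], "fingers": 0.7},
  {"travel": [0, 0, 0], "delta_rot": [0, 0, 0], "fingers": 0.7},
  {"travel": [0, 0, 0], "delta_rot": [0, 0, 0], "fingers": 0.7},
  {"travel": [0, 0, 0], "delta_rot": [0, 0, 0], "fingers": 0.7},
  {"travel": [0, 0, 0], "delta_rot": [0, 0, 0], "fingers": 0.7},
  {"travel": [0, 0, 0], "delta_rot": [0, 0, 0], "fingers": 0.7},
])

```text
clock: 56.7
eef_pos: [510.2, -148.4, 54.1]
eef_rot: [-3.14, -0.0, 2.93]
wrist_force: [-1.0, 0.4, 4.5]
finger_gap: 19.8
```

```bash
python3 - <<'E'
from h import *
T=Twt();print(tomag(T[:3,3]))
E=T.copy();E[2,3]+=166
E=go([530.5,142.7,160],180,frm=E,step=45)
E
```

```text
[-74.   -0.8  54.1]
2 rows rot [-0.04, -0.01, -6.06]
7 rows travel [-2.9, 41.6, 8.6]
```

Request:
send_rows([
  {"travel": [0, 0, -16], "delta_rot": [0, 0, 0], "fingers": 0.7},
  {"travel": [0, 0, -30], "delta_rot": [0, 0, 0], "fingers": 0.7},
  {"travel": [0, 0, -40], "delta_rot": [0, 0, 0], "fingers": 0.7},
  {"travel": [0, 0, -40], "delta_rot": [0, 0, 0], "fingers": 0.7},
  {"travel": [0, 0, -40], "delta_rot": [0, 0, 0], "fingers": 0.7},
  {"travel": [0, 0, 0], "delta_rot": [0, 0, -6.1], "fingers": 0.7},
  {"travel": [0, 0, 0], "delta_rot": [0, 0, -6.1], "fingers": 0.7},
  {"travel": [-2.9, 41.6, 8.6], "delta_rot": [0, 0, 0], "fingers": 0.7},
  {"travel": [-2.9, 41.6, 8.6], "delta_rot": [0, 0, 0], "fingers": 0.7},
  {"travel": [-2.9, 41.6, 8.6], "delta_rot": [0, 0, 0], "fingers": 0.7},
  {"travel": [-2.9, 41.6, 8.6], "delta_rot": [0, 0, 0], "fingers": 0.7},
  {"travel": [-2.9, 41.6, 8.6], "delta_rot": [0, 0, 0], "fingers": 0.7},
  {"travel": [-2.9, 41.6, 8.6], "delta_rot": [0, 0, 0], "fingers": 0.7},
  {"travel": [-2.9, 41.6, 8.6], "delta_rot": [0, 0, 0], "fingers": 0.7},
  {"travel": [0, 0, 0], "delta_rot": [0, 0, 0], "fingers": 0.7},
  {"travel": [0, 0, 40], "delta_rot": [0, 0, 0], "fingers": 0.7},
  {"travel": [0, 0, 35], "delta_rot": [0, 0, 0], "fingers": 0.7},
  {"travel": [0, 0, 0], "delta_rot": [0, 0, 0], "fingers": 0.7},
  {"travel": [0, 0, 0], "delta_rot": [0, 0, 0], "fingers": 0.7},
])

```text
clock: 59.08
eef_pos: [530.9, 142.7, 86.2]
eef_rot: [-3.141, 0.001, -3.141]
wrist_force: [-0.6, 0.3, -0.6]
finger_gap: 19.8
```

```bash
python3 -c "
from h import *
held()
c=shot('wrist');P=pts(c,c['z_map']>0);p=Twt()[:3,3]
q=P[(abs(P[:,1]-p[1])<8)&(P[:,2]>75)&(P[:,2]<100)&(P[:,0]>455)&(P[:,0]<520)];print('front',np.percentile(q[:,0],[.5,2]),np.median(q[:,2]))
q=P[(abs(P[:,2]-60)<3)&(P[:,1]>100)&(P[:,1]<325)&(P[:,0]<465)&(P[:,0]>440)];print('rim x',np.percentile(q[:,0],[2,50,98]))
q=P[(abs(P[:,2]-35)<2.5)&(P[:,1]>120)&(P[:,1]<310)&(P[:,0]<500)&(P[:,0]>478)];print('peg x',np.percentile(q[:,0],[5,50,95]))
"
```

```text
59.075 [530.89231375 142.65058191  86.19774654] [-1.79942991e+02  7.36449115e-02 -1.79954849e+02] 19.82932032234492
held front x 465.9450108375936
470 1523 y 133.3 153.7 mid 143.47651173996337 ztop 92.1
482 1419 y 133.4 153.5 mid 143.44003597112618 ztop 92.1
494 1320 y 133.6 153.3 mid 143.45574977131838 ztop 92.1
506 1276 y 133.5 153.4 mid 143.4455107627635 ztop 92.2
pegs/blank [(np.float64(127.0), 82), (np.float64(158.8), 48), (np.float64(176.7), 226), (np.float64(205.4), 86), (np.float64(224.8), 424), (np.float64(253.6), 60), (np.float64(270.9), 578), (np.float64(301.0), 89)]
front [466.08723876 466.17381161] 92.29901041095181
rim x [450.30802298 453.62752344 461.11590784]
peg x [480.28114594 489.26435001 497.4692679 ]
```

Request:
send_rows([
  {"travel": [0, -0.5, 22], "delta_rot": [0, 0, 0], "fingers": 0.7},
  {"travel": [0, 0, 15], "delta_rot": [0, 0, 0], "fingers": 0.7},
  {"travel": [0, 0, 8], "delta_rot": [0, 0, 0], "fingers": 0.7},
  {"travel": [0, 0, 4.7], "delta_rot": [0, 0, 0], "fingers": 0.7},
  {"travel": [0, 0, 0], "delta_rot": [0, 0, 0], "fingers": 0.7},
  {"travel": [0, 0, 0], "delta_rot": [0, 0, 0], "fingers": 0.28},
  {"travel": [0, 0, 0], "delta_rot": [0, 0, 0], "fingers": 0.28},
  {"travel": [0, 0, 0], "delta_rot": [0, 0, 0], "fingers": 0.28},
  {"travel": [0, 0, 0], "delta_rot": [0, 0, 0], "fingers": 0.28},
  {"travel": [0, 0, -10], "delta_rot": [0, 0, 0], "fingers": 0.28},
  {"travel": [0, 0, -25], "delta_rot": [0, 0, 0], "fingers": 0.28},
  {"travel": [0, 0, -40], "delta_rot": [0, 0, 0], "fingers": 0.28},
  {"travel": [0, 0, -40], "delta_rot": [0, 0, 0], "fingers": 0.28},
  {"travel": [0, 0, -40], "delta_rot": [0, 0, 0], "fingers": 0.5},
  {"travel": [0, 0, -40], "delta_rot": [0, 0, 0], "fingers": 1},
  {"travel": [0, 0, 0], "delta_rot": [0, 0, 0], "fingers": 1},
])

```text
clock: 61.18
eef_pos: [531.1, 142.8, 233.3]
eef_rot: [-3.141, 0.005, -3.14]
wrist_force: [-0.4, 0.1, -0.1]
finger_gap: 7.3
```

```bash
python3 - <<'E'
from h import *
print(Twt()[:3,3]);c=shot('wrist','w9.png');P=pts(c,c['z_map']>0)
for y in (142.7,190.5,238.3,286.2):
    q=P[(abs(P[:,1]-y)<7)&(abs(P[:,0]-532)<72)&(abs(P[:,2]-42)<2)]
    print(y,len(q),'top',np.median(q[:,2]).round(2),'x',np.percentile(q[:,0],[.5,99.5]).round(1))
q=P[(abs(P[:,2]-60)<1.5)&(P[:,1]>110)&(P[:,1]<315)&(P[:,0]<465)&(P[:,0]>440)];print('rim x',np.percentile(q[:,0],[2,50,98]))
for cam in('wrist','side','scene'):
    c=shot(cam);print(find('lid_edge',cam,c)[:1],find('lid_hinge',cam,c)[:1],find('start_top',cam,c)[:1])
    P=pts(c,c['z_map']>0);q=P[(P[:,1]>105)&(P[:,1]<325)&(P[:,2]>75)&(P[:,2]<240)&(P[:,0]>600)&(P[:,0]<690)]
    if len(q)>50: print(cam,len(q),'lid fit',np.polyfit(q[:,2],q[:,0],1),'ztop',np.percentile(q[:,2],99),'x@top',np.median(q[q[:,2]>np.percentile(q[:,2],95),0]))
E
```

```text
[531.06605852 142.80278121 233.26911478]
142.7 2394 top 42.2 x [466.1 594.9]
190.5 2383 top 42.17 x [472.5 600.7]
238.3 2406 top 42.17 x [469.4 598.9]
286.2 2322 top 42.13 x [466.2 594.9]
rim x [450.63055096 453.62281438 456.60861667]
[] [([613.5, 220.3, 62.6], 0.8)] [([501.8, 70.4, 70.3], 0.7)]
wrist 17891 lid fit [1.2741161e-01 6.0743025e+02] ztop 214.20762569760072 x@top 632.7589296822375
[([643.1, 214.2, 225.8], 0.93)] [([612.6, 212.0, 66.3], 0.94)] [([611.6, 211.9, 65.4], 0.67)]
side 742 lid fit [1.36415374e-01 6.05355088e+02] ztop 239.2543555446135 x@top 638.1998468919126
[] [([610.3, 212.2, 63.1], 0.71)] [([504.6, 70.4, 73.5], 0.43)]
scene 1884 lid fit [1.27263845e-01 6.06661956e+02] ztop 218.54944416996892 x@top 632.2289089402101
```

View pics/w9.png

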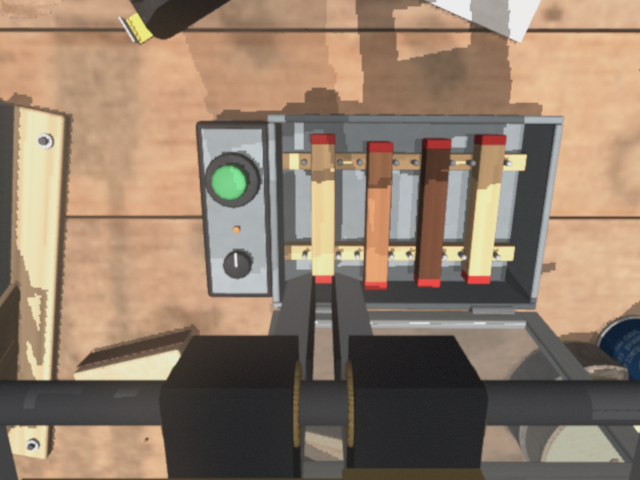

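All four blanks lie flat in their places, with tops at 42 mm and red ends at rows 135–150. Now I'll plan the lid closing: the closed fingers go behind the lid edge and follow the arc.

```bash
cat >> h.py <<'E'
def tcpL(th,rho=164,w2=8): 
    return np.array([612.4-rho*np.cos(th)+8*np.sin(th)+w2,214.,61+rho*np.sin(th)+8*np.cos(th)+19])
E
python3 - <<'E'
from h import *
T=Twt();E=T.copy();E[2,3]=300;print('up',T[2,3]-300)
E=go([674,214,300],180,frm=E,step=45);s=tcpL(1.70);print('start',s)
E=go([674,214,s[2]],180,frm=E,step=35)
E=go([s[0]+3,214,s[2]],180,frm=E,step=6)
for a in np.arange(1.6,-.01,-.2):
    p=tcpL(a);print(round(a,2),np.round(p,1),end=' ');E=go(p,180,frm=E,step=9)
E
```

```text
up -70.50534008203189
4 rows travel [-36.0, 17.9, 0.0]
start [649.46381555 214.         241.60227296]
2 rows travel [0.0, -0.0, 29.2]
4 rows travel [5.4, -0.0, -0.0]
1.6 [633.2 214.  243.7] 3 rows travel [6.4, -0.0, -0.7]
1.4 [600.4 214.  243. ] 4 rows travel [8.2, -0.0, 0.2]
1.2 [568.4 214.  235.8] 4 rows travel [8.0, -0.0, 1.8]
1.0 [538.5 214.  222.3] 4 rows travel [7.5, -0.0, 3.4]
0.8 [511.9 214.  203.2] 3 rows travel [8.9, -0.0, 6.4]
0.6 [489.6 214.  179.2] 3 rows travel [7.4, -0.0, 8.0]
0.4 [472.5 214.  151.2] 4 rows travel [4.3, -0.0, 7.0]
0.2 [461.3 214.  120.4] 4 rows travel [2.8, -0.0, 7.7]
0.0 [456.4 214.   88. ] 4 rows travel [1.2, -0.0, 8.1]
```

Request:
send_rows([
  {"travel": [0, 0, -35], "delta_rot": [0, 0, 0], "fingers": 1},
  {"travel": [0, 0, -35], "delta_rot": [0, 0, 0], "fingers": 1},
  {"travel": [0, 0, 0], "delta_rot": [0, 0, 0], "fingers": 1},
  {"travel": [-36, 17.9, 0], "delta_rot": [0, 0, 0], "fingers": 1},
  {"travel": [-36, 17.9, 0], "delta_rot": [0, 0, 0], "fingers": 1},
  {"travel": [-36, 17.9, 0], "delta_rot": [0, 0, 0], "fingers": 1},
  {"travel": [-36, 17.9, 0], "delta_rot": [0, 0, 0], "fingers": 1},
  {"travel": [0, 0, 0], "delta_rot": [0, 0, 0], "fingers": 1},
  {"travel": [0, 0, 0], "delta_rot": [0, 0, 0], "fingers": 1},
  {"travel": [0, 0, 29], "delta_rot": [0, 0, 0], "fingers": 1},
  {"travel": [0, 0, 29], "delta_rot": [0, 0, 0], "fingers": 1},
  {"travel": [0, 0, 0], "delta_rot": [0, 0, 0], "fingers": 1},
])

```text
clock: 63.32
eef_pos: [672.9, 213.8, 240.2]
eef_rot: [-3.139, -0.004, -3.141]
wrist_force: [-0.1, 0.5, 0.1]
finger_gap: 0.7
```

Request:
send_rows([
  {"travel": [5.4, 0, 0], "delta_rot": [0, 0, 0], "fingers": 1},
  {"travel": [5.4, 0, 0], "delta_rot": [0, 0, 0], "fingers": 1},
  {"travel": [5.4, 0, 0], "delta_rot": [0, 0, 0], "fingers": 1},
  {"travel": [5.4, 0, 0], "delta_rot": [0, 0, 0], "fingers": 1},
  {"travel": [6.4, 0, -0.7], "delta_rot": [0, 0, 0], "fingers": 1},
  {"travel": [6.4, 0, -0.7], "delta_rot": [0, 0, 0], "fingers": 1},
  {"travel": [6.4, 0, -0.7], "delta_rot": [0, 0, 0], "fingers": 1},
])

```text
clock: 64.2
eef_pos: [633.0, 214.4, 243.8]
eef_rot: [-3.14, -0.0, -3.14]
wrist_force: [2.7, 0.6, 1.8]
finger_gap: 0.1
```

```bash
cat >> h.py <<'E'
def lid():
    s=manip.read_state();print(s['clock'],s['eef_pos'].round(1),'target',np.round(s['wrist_force'],1))
    for cam in('side','scene'):
        c=shot(cam);P=pts(c,c['z_map']>0)
        q=P[((abs(P[:,1]-115)<12)|(abs(P[:,1]-313)<12))&(P[:,2]>66)&(P[:,2]<245)&(P[:,0]>430)&(P[:,0]<690)]
        r=np.hypot(q[:,0]-612.4,q[:,2]-61);k=(r>60)&(r<170);a=np.arctan2(q[k,2]-61,612.4-q[k,0])
        print(cam,k.sum(),'lid angle',np.percentile(a,[10,50,90]).round(3) if k.sum() else None)
E
python3 -c "
from h import *
lid()"
```

```text
64.2 [633.  214.4 243.8] target [2.7 0.6 1.8]
side 100 lid angle [1.589 1.603 1.627]
scene 474 lid angle [1.574 1.596 1.624]
```

Request:
send_rows([
  {"travel": [8.2, 0, 0.2], "delta_rot": [0, 0, 0], "fingers": 1},
  {"travel": [8.2, 0, 0.2], "delta_rot": [0, 0, 0], "fingers": 1},
  {"travel": [8.2, 0, 0.2], "delta_rot": [0, 0, 0], "fingers": 1},
  {"travel": [8.2, 0, 0.2], "delta_rot": [0, 0, 0], "fingers": 1},
  {"travel": [8, 0, 1.8], "delta_rot": [0, 0, 0], "fingers": 1},
  {"travel": [8, 0, 1.8], "delta_rot": [0, 0, 0], "fingers": 1},
  {"travel": [8, 0, 1.8], "delta_rot": [0, 0, 0], "fingers": 1},
  {"travel": [8, 0, 1.8], "delta_rot": [0, 0, 0], "fingers": 1},
  {"travel": [7.5, 0, 3.4], "delta_rot": [0, 0, 0], "fingers": 1},
  {"travel": [7.5, 0, 3.4], "delta_rot": [0, 0, 0], "fingers": 1},
  {"travel": [7.5, 0, 3.4], "delta_rot": [0, 0, 0], "fingers": 1},
  {"travel": [7.5, 0, 3.4], "delta_rot": [0, 0, 0], "fingers": 1},
  {"travel": [0, 0, 0], "delta_rot": [0, 0, 0], "fingers": 1},
])

```text
clock: 65.92
eef_pos: [537.9, 214.2, 221.7]
eef_rot: [-3.14, -0.002, -3.14]
wrist_force: [-0.2, 0.0, 0.7]
finger_gap: 0.7
```

```bash
python3 -c "
from h import *
lid()
E=None
for a in (.8,.6,.4,.2,.08): E=go(tcpL(a),180,frm=E,step=8)"
```

```text
65.925 [537.9 214.2 221.7] target [-0.2  0.   0.7]
side 171 lid angle [1.025 1.061 1.103]
scene 106 lid angle [0.981 0.996 1.023]
4 rows travel [6.6, -0.0, 4.7]
4 rows travel [5.6, -0.0, 6.0]
4 rows travel [4.3, -0.0, 7.0]
4 rows travel [2.8, -0.0, 7.7]
3 rows travel [1.2, -0.0, 6.4]
```

Request:
send_rows([
  {"travel": [6.6, 0, 4.7], "delta_rot": [0, 0, 0], "fingers": 1},
  {"travel": [6.6, 0, 4.7], "delta_rot": [0, 0, 0], "fingers": 1},
  {"travel": [6.6, 0, 4.7], "delta_rot": [0, 0, 0], "fingers": 1},
  {"travel": [6.6, 0, 4.7], "delta_rot": [0, 0, 0], "fingers": 1},
  {"travel": [5.6, 0, 6], "delta_rot": [0, 0, 0], "fingers": 1},
  {"travel": [5.6, 0, 6], "delta_rot": [0, 0, 0], "fingers": 1},
  {"travel": [5.6, 0, 6], "delta_rot": [0, 0, 0], "fingers": 1},
  {"travel": [5.6, 0, 6], "delta_rot": [0, 0, 0], "fingers": 1},
  {"travel": [4.3, 0, 7], "delta_rot": [0, 0, 0], "fingers": 1},
  {"travel": [4.3, 0, 7], "delta_rot": [0, 0, 0], "fingers": 1},
  {"travel": [4.3, 0, 7], "delta_rot": [0, 0, 0], "fingers": 1},
  {"travel": [4.3, 0, 7], "delta_rot": [0, 0, 0], "fingers": 1},
  {"travel": [0, 0, 0], "delta_rot": [0, 0, 0], "fingers": 1},
])

```text
clock: 67.65
eef_pos: [472.0, 213.9, 150.7]
eef_rot: [-3.14, -0.002, -3.14]
wrist_force: [0.4, -0.5, 0.5]
finger_gap: 0.7
```

```bash
python3 -c "
from h import *
lid()
E=None
for a in (.2,.06,0): E=go(tcpL(a),180,frm=E,step=5)"
```

```text
67.65 [472.  213.9 150.7] target [ 0.4 -0.5  0.5]
side 301 lid angle [0.446 0.474 0.522]
scene 374 lid angle [0.416 0.439 0.468]
7 rows travel [1.6, -0.0, 4.4]
5 rows travel [0.8, -0.0, 4.5]
2 rows travel [0.4, -0.0, 4.9]
```

Request:
send_rows([
  {"travel": [1.6, 0, 4.4], "delta_rot": [0, 0, 0], "fingers": 1},
  {"travel": [1.6, 0, 4.4], "delta_rot": [0, 0, 0], "fingers": 1},
  {"travel": [1.6, 0, 4.4], "delta_rot": [0, 0, 0], "fingers": 1},
  {"travel": [1.6, 0, 4.4], "delta_rot": [0, 0, 0], "fingers": 1},
  {"travel": [1.6, 0, 4.4], "delta_rot": [0, 0, 0], "fingers": 1},
  {"travel": [1.6, 0, 4.4], "delta_rot": [0, 0, 0], "fingers": 1},
  {"travel": [1.6, 0, 4.4], "delta_rot": [0, 0, 0], "fingers": 1},
  {"travel": [0.8, 0, 4.5], "delta_rot": [0, 0, 0], "fingers": 1},
  {"travel": [0.8, 0, 4.5], "delta_rot": [0, 0, 0], "fingers": 1},
  {"travel": [0.8, 0, 4.5], "delta_rot": [0, 0, 0], "fingers": 1},
  {"travel": [0.8, 0, 4.5], "delta_rot": [0, 0, 0], "fingers": 1},
  {"travel": [0.8, 0, 4.5], "delta_rot": [0, 0, 0], "fingers": 1},
  {"travel": [0.2, 0, 2.5], "delta_rot": [0, 0, 0], "fingers": 1},
  {"travel": [0.2, 0, 2.5], "delta_rot": [0, 0, 0], "fingers": 1},
  {"travel": [0, 0, 0], "delta_rot": [0, 0, 0], "fingers": 1},
])

```text
clock: 69.62
eef_pos: [456.8, 213.9, 92.8]
eef_rot: [-3.14, -0.001, -3.14]
wrist_force: [0.8, -0.3, -0.1]
finger_gap: 0.5
```

Request:
send_rows([
  {"travel": [0, 0, 1.5], "delta_rot": [0, 0, 0], "fingers": 1},
  {"travel": [0, 0, 1.5], "delta_rot": [0, 0, 0], "fingers": 1},
  {"travel": [0, 0, 1], "delta_rot": [0, 0, 0], "fingers": 1},
  {"travel": [0, 0, 0], "delta_rot": [0, 0, 0], "fingers": 1},
])

```text
clock: 70.12
eef_pos: [456.8, 213.9, 88.9]
eef_rot: [-3.14, -0.001, -3.14]
wrist_force: [0.2, -0.4, 0.3]
finger_gap: 0.4
```

Request:
send_rows([
  {"travel": [0, 0, 1], "delta_rot": [0, 0, 0], "fingers": 1},
  {"travel": [0, 0, 0], "delta_rot": [0, 0, 0], "fingers": 1},
  {"travel": [0, 0, 0], "delta_rot": [0, 0, 0], "fingers": 1},
])

```text
clock: 70.5
eef_pos: [456.9, 213.9, 88.2]
eef_rot: [-3.14, -0.0, -3.14]
wrist_force: [-1.2, -0.4, 4.1]
finger_gap: 0.2
```

Request:
send_rows([
  {"travel": [0, 0, 0.7], "delta_rot": [0, 0, 0], "fingers": 1},
  {"travel": [0, 0, 0], "delta_rot": [0, 0, 0], "fingers": 1},
  {"travel": [0, 0, 0.7], "delta_rot": [0, 0, 0], "fingers": 1},
  {"travel": [0, 0, 0], "delta_rot": [0, 0, 0], "fingers": 1},
  {"travel": [0, 0, 0], "delta_rot": [0, 0, 0], "fingers": 1},
])

```text
clock: 71.12
eef_pos: [457.0, 214.0, 88.0]
eef_rot: [-3.14, 0.0, -3.14]
wrist_force: [-9.2, -4.0, 21.3]
finger_gap: 0.3
```

```bash
cat > fl.py <<'E'
from h import *
s=manip.read_state();print(s['clock'],s['eef_pos'],s['wrist_force'])
for cam in('scene','side','wrist'):
    c=shot(cam,'end_%s_%d.png'%(cam,s['clock']));P=pts(c,c['z_map']>0)
    for nm,x0,x1 in(('front',452,462),('rear',595,608)):
        q=P[(P[:,0]>x0)&(P[:,0]<x1)&(P[:,1]>104)&(P[:,1]<324)&(abs(P[:,1]-214)>40)&(P[:,2]>55)&(P[:,2]<100)];print(cam,nm,len(q),np.percentile(q[:,2],[10,50,90]).round(1) if len(q) else '')
    print(find('start_top',cam,c)[:1])
    for m in masks_of('start_top',cam)[:1]:
        q=pts(c,m['region']);q=q[(q[:,2]>60)];print('btn',m['confidence'],len(q),np.median(q,0) if len(q) else '')
E
python3 fl.py
```

```text
71.125 [456.99158398 214.00389545  87.97189118] [-9.21314657 -4.0014249  21.27985942]
scene front 180 [65.2 67.8 70.2]
scene rear 183 [64.3 67.5 70.1]
[([503.4, 70.7, 72.1], 0.59)]
side front 59 [69.4 71.5 73.4]
side rear 135 [68.3 71.2 74.1]
[([499.1, 70.1, 72.2], 0.44)]
btn 0.38 54 [500.28409447  60.57380418  73.83044541]
wrist front 6166 [68.3 69.  69.8]
wrist rear 0 
[([501.1, 69.3, 71.1], 0.77)]
btn 0.55 1859 [493.16009266  75.15971128  71.7063819 ]
```

Request:
send_rows([
  {"travel": [0, 0, -5], "delta_rot": [0, 0, 0], "fingers": 1},
  {"travel": [0, 0, -25], "delta_rot": [0, 0, 0], "fingers": 1},
  {"travel": [0, 0, -40], "delta_rot": [0, 0, 0], "fingers": 1},
  {"travel": [0, -40, -20], "delta_rot": [0, 0, 0], "fingers": 1},
  {"travel": [0, -40, 0], "delta_rot": [0, 0, 0], "fingers": 1},
  {"travel": [0, -40, 0], "delta_rot": [0, 0, 0], "fingers": 1},
  {"travel": [0, 0, 0], "delta_rot": [0, 0, 0], "fingers": 1},
  {"travel": [0, 0, 0], "delta_rot": [0, 0, 0], "fingers": 1},
])

```text
clock: 72.58
eef_pos: [457.1, 94.4, 176.7]
eef_rot: [-3.14, -0.001, -3.141]
wrist_force: [0.9, 1.1, 0.2]
finger_gap: 0.6
```

```bash
python3 fl.py; python3 - <<'E'
from h import *
c=shot('wrist');col=c['color'].astype(int);g=(col[:,:,1]>col[:,:,0]+40)&(col[:,:,1]>col[:,:,2]+40)
n,l,st,ce=cv2.connectedComponentsWithStats(g.astype(np.uint8));i=1+st[1:,4].argmax();P=pts(c,l==i)
m=P[:,2]>np.percentile(P[:,2],90)-2.5;r=cv2.minEnclosingCircle(P[m][:,:2].astype(np.float32));print(st[i],P.mean(0),np.percentile(P[:,2],[10,50,95]),r)
x,y=r[0];E=go([x,y,105],180,step=40);print(E[:3,3])
E
```

```text
72.575 [457.07024762  94.37638685 176.69595605] [0.9133872  1.09662211 0.1973125 ]
scene front 174 [65.7 68.1 70.4]
scene rear 44 [65.  67.1 69.9]
[([503.0, 72.9, 71.1], 0.47)]
btn 0.63 83 [498.34584205  66.78073577  70.94515648]
side front 78 [69.1 71.5 73.7]
side rear 139 [68.6 70.9 73.2]
[([501.3, 72.8, 70.8], 0.58)]
btn 0.39 274 [ 631.03971187 -185.87913358   80.5814188 ]
wrist front 2625 [68.2 69.1 69.9]
wrist rear 713 [68.4 69.1 69.9]
[([500.8, 70.3, 69.5], 0.69)]
btn 0.91 768 [497.32385188  66.48381485  72.35907779]
[269 286  25  35 642] [499.32891211  65.92098521  72.39155259] [71.40632203 72.49054025 73.63123696] ((500.5517883300781, 69.70932006835938), 12.964253425598145)
2 rows travel [-21.8, -12.2, 35.9]
[500.55178833  69.70932007 105.        ]
```

Request:
send_rows([
  {"travel": [-22.2, -12, 35], "delta_rot": [0, 0, 0], "fingers": 1},
  {"travel": [-22.2, -12, 35], "delta_rot": [0, 0, 0], "fingers": 1},
  {"travel": [0, 0, 0], "delta_rot": [0, 0, 0], "fingers": 1},
  {"travel": [0, 0, 0], "delta_rot": [0, 0, 0], "fingers": 1},
  {"travel": [0, 0, 10], "delta_rot": [0, 0, 0], "fingers": 1},
  {"travel": [0, 0, 0], "delta_rot": [0, 0, 0], "fingers": 1},
])

```text
clock: 73.82
eef_pos: [501.0, 70.3, 96.7]
eef_rot: [-3.14, -0.001, -3.14]
wrist_force: [-0.2, -0.0, 0.7]
finger_gap: 0.2
```

Request:
send_rows([
  {"travel": [0, 0, 2], "delta_rot": [0, 0, 0], "fingers": 1},
  {"travel": [0, 0, 2], "delta_rot": [0, 0, 0], "fingers": 1},
  {"travel": [0, 0, 2], "delta_rot": [0, 0, 0], "fingers": 1},
  {"travel": [0, 0, 1.5], "delta_rot": [0, 0, 0], "fingers": 1},
  {"travel": [0, 0, 0], "delta_rot": [0, 0, 0], "fingers": 1},
  {"travel": [0, 0, 0], "delta_rot": [0, 0, 0], "fingers": 1},
])

```text
clock: 74.58
eef_pos: [501.4, 70.0, 89.4]
eef_rot: [-3.14, -0.001, -3.14]
wrist_force: [-0.2, 0.7, 3.0]
finger_gap: 0.7
```

Request:
send_rows([
  {"travel": [0, 0, 1.5], "delta_rot": [0, 0, 0], "fingers": 1},
  {"travel": [0, 0, 1.5], "delta_rot": [0, 0, 0], "fingers": 1},
  {"travel": [0, 0, 1], "delta_rot": [0, 0, 0], "fingers": 1},
  {"travel": [0, 0, 0], "delta_rot": [0, 0, 0], "fingers": 1},
  {"travel": [0, 0, 0], "delta_rot": [0, 0, 0], "fingers": 1},
])

```text
clock: 75.2
eef_pos: [501.5, 70.0, 85.7]
eef_rot: [-3.14, -0.0, -3.14]
wrist_force: [-2.8, 1.4, 9.6]
finger_gap: 0.4
```

Request:
send_rows([
  {"travel": [0, 0, 1], "delta_rot": [0, 0, 0], "fingers": 1},
  {"travel": [0, 0, 0], "delta_rot": [0, 0, 0], "fingers": 1},
  {"travel": [0, 0, 0], "delta_rot": [0, 0, 0], "fingers": 1},
])

```text
clock: 75.58
eef_pos: [501.6, 70.0, 85.4]
eef_rot: [-3.14, 0.0, -3.14]
wrist_force: [-6.6, 0.2, 19.3]
finger_gap: 0.3
```

Request:
send_rows([
  {"travel": [0, 0, -4], "delta_rot": [0, 0, 0], "fingers": 1},
  {"travel": [0, 0, -10], "delta_rot": [0, 0, 0], "fingers": 1},
  {"travel": [0, 0, -30], "delta_rot": [0, 0, 0], "fingers": 1},
  {"travel": [0, 0, -40], "delta_rot": [0, 0, 0], "fingers": 1},
  {"travel": [0, 0, -40], "delta_rot": [0, 0, 0], "fingers": 1},
  {"travel": [20, 0, -40], "delta_rot": [0, 0, 0], "fingers": 1},
  {"travel": [40, 0, 0], "delta_rot": [0, 0, 0], "fingers": 1},
  {"travel": [40, 0, 0], "delta_rot": [0, 0, 0], "fingers": 1},
  {"travel": [0, 0, 0], "delta_rot": [0, 0, 0], "fingers": 1},
  {"travel": [0, 0, 0], "delta_rot": [0, 0, 0], "fingers": 1},
])

```text
clock: 76.82
eef_pos: [402.0, 70.0, 248.6]
eef_rot: [-3.14, -0.0, -3.14]
wrist_force: [-0.2, -0.6, -0.6]
finger_gap: 0.2
```

```bash
python3 fl.py; ls -t pics | head -3
```

```text
76.825 [401.99579125  70.03722014 248.64569497] [-0.15392835 -0.56610059 -0.6221371 ]
scene front 172 [65.6 67.7 70.7]
scene rear 82 [64.  67.4 70.6]
[([502.2, 70.9, 72.2], 0.53)]
btn 0.7 1542 [ 696.88465797 -197.19064025  134.80416035]
side front 106 [69.5 71.3 73.4]
side rear 137 [68.3 71.  73.4]
[([503.8, 71.7, 71.2], 0.51)]
btn 0.62 87 [500.38074886  63.50303135  73.49337373]
wrist front 1772 [68.2 69.1 70. ]
wrist rear 230 [68.5 69.3 70.1]
[([499.6, 68.3, 70.9], 0.39)]
btn 0.63 25853 [490.21887799 230.69542777  67.11040539]
end_wrist_76.png
end_side_76.png
end_scene_76.png
```

View pics/end_side_76.png

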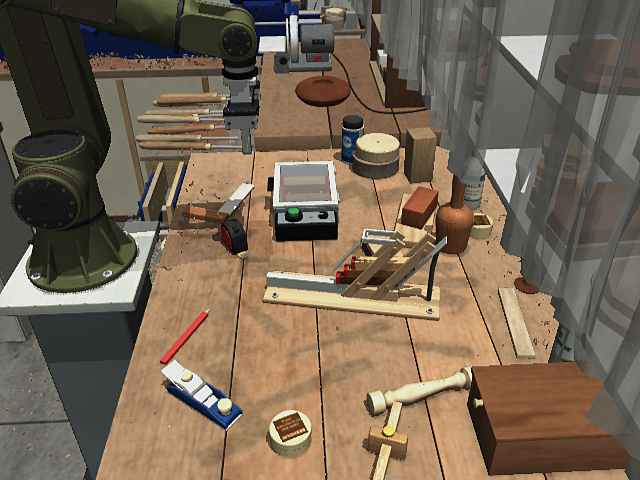

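The lid is shut at (305,185) and the button is back up at (293,213). Three blanks remain in the magazine and the bench is clear, so I'm handing the job in.

```bash
python3 -c "
from h import *
print(manip.sign_off())"
```

```text
the job is handed in; nothing more can be done
None
```

The dryer is loaded with four blanks, the lid is shut and the start button has been pressed and let go. I handed the job in at about 77 s. No verdict came back.

- **Blanks:** The two loose ones went into places 4 and 3, and two drawn from the magazine went into places 2 and 1. All four measured tops at 42 mm, so they lie flat. The worst lengthwise offset is about 5 mm, in place 2, and 10 mm is allowed.
- **Magazine:** After the first draw the rest of the stack hung up, with blank 2 wedged rear-down behind the strip. I gripped its open front end, eased it down onto the floor with under 10 N, and drew it out along the rail. The other three stayed in the magazine.
- **Lid:** It was pushed round slowly along its arc and ended with a 21 N press. Its top then measured 69 mm at both the front and rear edges, which is fully shut.
- **Button:** I pressed it about 6 mm until it stopped, at 19 N, then let go. Its top read about 71–73 mm afterwards, the same as before the press.
- **Checks that disagreed:** The networks sometimes misreported the button's outline, so I relied on depth and colour for that. The scene and side cameras read the lid's top 1–2 mm off the wrist camera's figure.
- **Sanding block:** I never went near it, but I didn't measure its position again at the end.

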